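# Set a tile-marking jig with its play taken up, then seat a test tile against the stop

## Robot

A 7-joint arm with a two-finger parallel gripper is mounted at the origin on a cart in front of the work surface, level with it; the furniture and walls round the work are solid. World frame = base frame: x ahead of the robot, y to its left, z up, the work surface at z = 0. Lengths are in m, angles in rad, forces in N, time in s.
With the tool pointing down it reaches from about 0.4 to 0.85 m from the base axis. Payload 4.5 kg.
Tool frame: the origin (TCP) lies midway between the tips of the shut fingers; the grasp point (between the pads) lies 19 mm behind it (manip.tcp_to_grasp is the distance from the TCP to the grasp point, in m); z points along the fingers, y is the line along which they close (so a half turn about z gives the same grasp; the last joint's range is limited). The gripper opens to 85 mm and grips with 20 to 120 N. Pads are 22 mm wide; open, the fingers measure 114 mm over their backs; the gripper's body (76 mm by 85 mm) begins 54 mm behind the grasp point. The pads swing forward as they close: fully open they stand 13 mm farther back than shut.
Start: joints at [-1.144, 0.689, -0.195, 1.565, 0.157, 0.902, -0.215], TCP at [0.239, 0.577, 0.231] pointing down, gripper open.
Joint ranges: [-3.01, 3.01], [-0.46, 2.08], [-1.47, 1.51], [0.13, 2.56], [-1, 4.14], [0.04, 2.09], [-2.66, 2.66]. Speed limits (rad/s): [2.57, 2.57, 3.14, 3.14, 3.14, 3.14, 3.14].

## Interface

Orientations are given as a 3x3 rotation matrix whose columns are the frame's x, y, z axes.
In Python, from station import manip, viewer, spotter gives the robot as it stands.
- The arm moves only by the tool step_arm, never from a script. Its argument "motion" is a list of rows, each an object of numbers: "x", "y", "z": the shift along the tool's x, y, z in cm; "ax", "ay", "az": the turn, a rotation vector about the tool's x, y, z in degrees. A call has 1 to 8 rows; each row shifts and turns the commanded pose from where the row before left it, along the tool's axes as they then stand; what a row does not reach is not made up. A row lasts 1/12 s, in which the tool goes at most 41.7 mm and 7.16 degrees, less where a joint would pass 70% of its speed; a pose out of reach is approached as far as the arm can. A call is refused whole if a number of a shift passes 4.17 or a number of a turn 7.16, either way. A call with a gripper value outside its range is refused whole. "fingers" is the finger opening in cm, from 0 to 8.54, set as the call begins (left out, the last holds). The fingers move at their own pace and stop on an object; the grip force is fixed at half the most. Time passes only in rows, so rows that do not move let the fingers close. It gives the time, the measured TCP pose, the force, the opening and the grip force at its end, in the units of the state.
- manip.get_obs(): the state, without advancing time (a new reading comes with each control period).
- viewer.snapshot(name): name is "side" or "top" or "wrist"; returns the picture (420x560x3 uint8, red, green, blue); there is no depth.
- viewer.calibration(name): a dict with "mtx" (3x3 intrinsics, pixels), "rvec" (rotation vector, rad) and "tvec" (3), from world to camera coordinates, as OpenCV has them; the wrist camera has in their place "tool_from_camera" (4x4, takes a point from camera to tool coordinates, whose origin is the TCP and whose axes are the flange's). Camera axes: x right, y down, z forward; pixel columns grow to the right and rows downward; lengths in m; the calibration is good to about 2 mm. A picture is of the moment at which its call begins: read the wrist's pose just before it. calibration takes no time and is no camera call.
- manip.finish_job(): hands the job in; it is judged then, once.
Trained networks look in the newest picture that a camera, given by its name, has taken for a name from the list of things; names that differ only in an ending like _2 or _b are one class to them, and where a whole thing is asked for, a point or a joint stands for the part that bears it (a point fixed in the world has none). Each returns a list of dicts, best first, with "p" (0 to 1); they miss things now and then, are a little off and sometimes report something else, mostly with a low value. They report only what shows in the picture. A call takes as long as a camera call. They do not tell look-alikes from the thing itself.
- spotter.trace(camera, label): "mask" (420x560 bool, what is visible of it) and "pixel" ([row, column] in pixels, amid what is visible of it).
The state is a dict: "time": time; "qpos": joint angles; "joint_velocities": joint speeds; "tau": joint torques, N m; "eef_pos": TCP position; "eef_rot": TCP orientation; "ft_force": force on the tool from outside, world axes, zero at the start; "wrist_torque": the same for the moment, N m; "finger_gap": finger opening in m; "grip_force": force on a finger pad.
Only numpy, scipy, OpenCV 4.12 (cv2) and the standard library are available. Lean on these libraries where they do the work, as an engineer would, in place of code of your own. Each camera call takes 0.05 s, during which the arm holds its last target. There are 200 camera calls.

## Task

Get the tile-marking jig ready for the next test tile. Its crank drive has play, so crank the sliding V stop back clearly past the brass set marker first, then bring it forward to the marker, so that the last movement is towards the tile and the stop cannot give way. Then lay the loose test tile flat on the bed and push it home into the V, pressing firmly but gently so that the stop stays on the marker and the rim does not chip; leave the marker and the things round about where they are.

Things in the scene. Friction and masses are not known exactly. Their poses are not given: they have to be found in the camera images.
- jig: Fixed tile-marking jig: plywood board 300 mm (jig x) by 147 mm (jig y -72 to +75), white laminate bed plate 62 mm wide along x at jig y = +25 mm. Origin: worktop under the board's middle; z up. Jig +x runs from the open end, where the tile goes on, to the stop's end (roughly the robot's right); +y points away from the robot. Crank and rack at -y; scale bar and marker at +y, up to 34 mm high.
- bed_load (a point): Point on top of the bed plate, on its centre line, 75 mm to jig -x of the board's middle and 18 mm above the worktop: clear room to lay the tile down before it is pushed to the stop. Axes as the jig's. A parked steel straightedge lies 67 to 87 mm to jig -y of the centre line here, up to 34 mm above the worktop.
- stop: Sliding metal stop on the bed, 52 mm wide, 117 mm long, 12 mm high; its V (90 degrees included, 44 mm wide at the mouth, 22 mm deep) opens to jig -x and is faced with slick black plastic (friction 0.12), so a pressed tile slides to its middle. Origin: on the bed at the V's apex; axes as the jig's. It slides along jig x with 2 N of friction, cranked through a loose drive (see rack).
- stop_seat (a point): Where the centre of the tile's underside lies when the tile touches both flanks of the V: on the bed, 32.5 mm to jig -x of the apex. Moves with the stop; axes as the jig's.
- stop_pointer (a point): Tip of the thin dark pointer on the far side of the stop, 40 mm to jig +x of the V's apex. Axes as the jig's. At the start it stands 18 to 32 mm to jig -x of the marker; the stop can go back at least 15 mm past the marker.
- marker_tip (a point): Tip of the small brass set marker, a 10 x 17 mm rider with a tiny knob on the scale bar at the far side of the jig. The stop is on the marker when pointer and marker tip have the same jig x, within 2 mm (in jig y and z they meet by construction). The marker slides if knocked: leave it alone. Axes as the jig's.
- rack: Toothed steel bar along jig x beside the stop, geared to the crank without play: 12 mm per rad. Its square drive block stands between two dark lugs on the stop with 5 mm of total play. Last moved forward (jig -x), the stop bears a press of 25 N; last moved back, it gives way up to 5 mm under 3 N. Origin and axes: as the jig's when the crank is at 0.
- crank (a joint): Crank angle, rad, clockwise from above positive, range -0.45 to 4.6, near 0 at the start with the handle to jig -x of the axis. Clockwise moves the stop back (jig +x), counter-clockwise forward (jig -x), 12 mm per rad, but after each reversal the stop stands still for 0.42 rad. Stiff: about 7 N at the handle; it stays where it is left.
- crank_axis (a point): Point on the crank's vertical axis, at the height of the middle of the handle; the handle goes round it at a radius of 45 mm. Jig x +85 mm, y -27 mm.
- crank_grip (a point): Middle of the crank's upright dark wooden handle, 67 mm above the worktop: 20 mm thick, from 49 to 86 mm high. It spins freely about its own vertical axis, so the gripper may keep its orientation while it leads the handle round the circle. The crank arm beneath it reaches up to 49 mm.
- tile: Loose round fired test tile, 46 mm across, 8 mm thick, 18 g, lying flat by itself on the worktop left of the jig's open end. Origin: centre of its underside. Pinch it across the rim; on the bed it can be pushed by shut fingertips at its rear rim. Press it into the V with about 6 to 12 N for half a second; under 4 N does not seat it, over 20 N against the stop chips it.
- needle_tool: Bystander: loose wooden needle tool, 150 mm long (its y), 12 mm high, lying across just beyond the jig's open end. Origin: middle of its underside.
- tile_4: Bystander: another loose round tile, 44 mm across, on the worktop to the right of the jig. Origin: centre of its underside.
- cap_2: Bystander: loose ribbed bottle cap, 36 mm across, 22 mm high, on the worktop to the right of the jig. Origin: centre of its underside.
Mind the look-alikes: they are no part of the job. Leave any orange look-alike of the tile alone.

How it is judged:
On the way, in this order (a step that is already met when the one before it is completed fails the run):
1. the stop has been cranked back at least 3 mm past the marker (x of stop_pointer in the frame of marker_tip above 0.003 m), for 0.1 s.
2. the stop has been brought forward to the marker, within 2 mm, with the tile not yet touching it (x of stop_pointer in the frame of marker_tip between -0.002 and 0.002 m and contact force between tile and stop below 0.2 N), for 0.3 s.
3. the tile, flat on the bed, is pressed into the V with more than 4 N for 0.3 s while the stop stays within 2 mm of the marker (contact force between tile and stop above 4 N and horizontal distance between tile and stop_seat below 0.003 m and x of stop_pointer in the frame of marker_tip between -0.002 and 0.002 m), for 0.3 s.
At the end, for the whole second after the job is handed in: The stop's pointer is within 2 mm of the marker along the jig, and the tile lies flat and at rest on the bed, its centre within 3 mm of the seat in the V (x of stop_pointer in the frame of marker_tip between -0.002 and 0.002 m and horizontal distance between tile and stop_seat below 0.003 m and z of tile in the frame of stop between -0.003 and 0.003 m and angle between tile's own z axis and vertical below 0.1 rad and linear speed of tile below 0.01 m/s); the robot touches nothing.
It fails at once if the tile is pressed against the stop with more than 20 N (contact force between tile and stop above 20 N).
It fails at once if the marker is shifted by more than 2 mm (distance of marker_tip from where it was at the start of the episode above 0.002 m).
It fails at once if the needle tool, the other loose tile or the loose cap is moved by more than 15 mm (distance of any of needle_tool, tile_4, cap_2 from where it was at the start of the episode above 0.015 m).
It also fails if it takes over 72 s, if anything falls off the work surface, if the arm or the gripper's body presses on something with over 40 N, if the wrist force passes 120 N, or if a joint passes its speed limit or range.

## Working session

There is one attempt and no reset: what is moved stays moved. The work goes in short steps, Python scripts to look and compute and a tool call to move; the robot and the scene stay as the last step left them, time stands still between calls to the robot, and variables do not carry over. Pictures are saved under pics/ and viewed, at most 10 in all, crops included, and the job is handed in when it is done.

Besides the shell and the picture viewer there is one more tool, called after "Call:" by a JSON object that holds its "method" and its "body". step_arm: Moves the arm, as the interface text tells. Its arguments: {"type":"object","properties":{"motion":{"type":"array","items":{"type":"object","properties":{"x":{"type":"number"},"y":{"type":"number"},"z":{"type":"number"},"ax":{"type":"number"},"ay":{"type":"number"},"az":{"type":"number"}}}},"fingers":{"type":"number"}},"required":["motion"]}

```bash
mkdir -p pics
cat > h.py <<'E'
from station import manip, viewer, spotter
import numpy as np, cv2
def ray(cam,px,obs=None):
    c=viewer.calibration(cam); K=np.array(c["mtx"])
    u,v=px; d=np.linalg.solve(K,[u,v,1.])
    if cam=="wrist":
        T=np.array(c["tool_from_camera"]); o=obs or manip.get_obs()
        R=np.array(o["eef_rot"]); p=np.array(o["eef_pos"])
        return p+R@T[:3,3], R@T[:3,:3]@d
    R=cv2.Rodrigues(np.array(c["rvec"],float))[0]; t=np.array(c["tvec"],float).ravel()
    return -R.T@t, R.T@d
def at(cam,px,z,obs=None):
    o,d=ray(cam,px,obs); return o+d*(z-o[2])/d[2]
def proj(cam,P,obs=None):
    c=viewer.calibration(cam); K=np.array(c["mtx"]); P=np.atleast_2d(P).astype(float)
    if cam=="wrist":
        T=np.array(c["tool_from_camera"]); o=obs or manip.get_obs()
        R=np.array(o["eef_rot"])@T[:3,:3]; p=np.array(o["eef_pos"])+np.array(o["eef_rot"])@T[:3,3]
        q=(P-p)@R
    else: q=P@cv2.Rodrigues(np.array(c["rvec"],float))[0].T+np.array(c["tvec"],float).ravel()
    q=q@K.T; return q[:,:2]/q[:,2:]
def save(im,n): cv2.imwrite("pics/"+n,cv2.cvtColor(im,cv2.COLOR_RGB2BGR))
E
python3 - <<'E'
from h import *
o=manip.get_obs(); print(o["time"],o["eef_rot"],o["eef_pos"],manip.tcp_to_grasp)
for c in("top","side"):
    im=viewer.snapshot(c); save(im,c+"0.png")
    print(c,ray(c,(280,210)))
    for l in ("tile","crank_grip","marker_tip","stop_pointer","stop","needle_tool","jig","cap_2"):
        for r in spotter.trace(c,l)[:4]: print(l,round(r["p"],2),np.round(r["pixel"]),r["mask"].sum(), np.round(at(c,r["pixel"][::-1],0.02),3))
E
```

```text
0.0 [[-9.23879700e-01  3.82682585e-01 -5.82363010e-04]
 [ 3.82683009e-01  9.23878096e-01 -1.72611998e-03]
 [-1.22523628e-04 -1.81758764e-03 -9.99998341e-01]] [0.23902042 0.57678256 0.23048549] 0.0187
top (array([ 0.44445448, -0.04153639,  1.14626422]), array([ 0.06577142, -0.00700182, -0.99800876]))
tile 0.75 [234. 382.] 196 [ 0.449 -0.336  0.02 ]
tile 0.61 [243. 168.] 215 [0.427 0.267 0.02 ]
tile 0.5 [234. 204.] 210 [0.45  0.166 0.02 ]
tile 0.47 [230. 136.] 201 [0.464 0.357 0.02 ]
crank_grip 0.45 [218. 312.] 49 [ 0.495 -0.139  0.02 ]
stop_pointer 0.69 [242. 167.] 210 [0.431 0.269 0.02 ]
stop_pointer 0.67 [200. 312.] 726 [ 0.547 -0.138  0.02 ]
stop 0.94 [201. 310.] 703 [ 0.545 -0.133  0.02 ]
needle_tool 0.71 [225. 235.] 137 [0.476 0.078 0.02 ]
jig 0.65 [214. 291.] 5401 [ 0.506 -0.08   0.02 ]
side (array([0.52293216, 0.86331642, 0.40429936]), array([-0.01454377, -0.94063466, -0.33913853]))
tile 0.69 [307. 330.] 322 [0.426 0.297 0.02 ]
tile 0.61 [337. 315.] 510 [0.459 0.377 0.02 ]
tile 0.51 [275. 311.] 227 [0.449 0.185 0.02 ]
tile 0.48 [202. 296.] 50 [ 0.453 -0.283  0.02 ]
crank_grip 0.38 [199. 285.] 87 [ 0.489 -0.312  0.02 ]
stop_pointer 0.66 [216. 268.] 341 [ 0.541 -0.152  0.02 ]
stop 0.66 [217. 269.] 349 [ 0.537 -0.144  0.02 ]
stop 0.56 [307. 326.] 297 [0.432 0.295 0.02 ]
needle_tool 0.64 [259. 293.] 281 [0.481 0.116 0.02 ]
jig 0.92 [232. 280.] 2563 [ 0.509 -0.037  0.02 ]
cap_2 0.42 [191. 276.] 74 [ 0.517 -0.4    0.02 ]
```

Run:
```python
import cv2
im=cv2.imread("pics/top0.png")[140:290,110:410]
cv2.imwrite("pics/topc.png",cv2.resize(im,(800,400),interpolation=cv2.INTER_CUBIC))
```

```text
(no output)
```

View pics/topc.png

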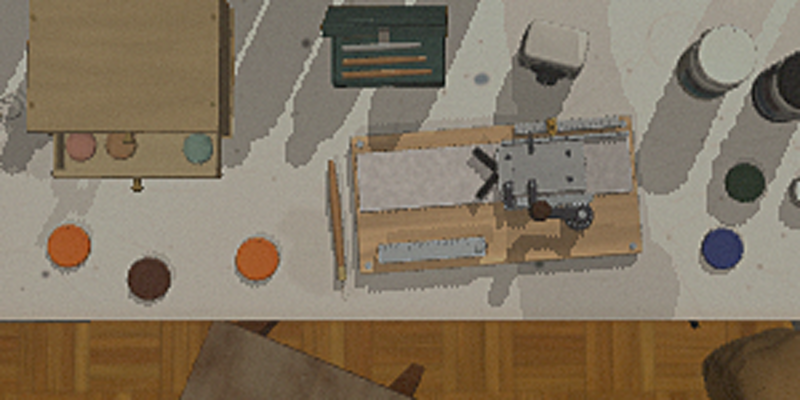

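The crop shows two orange discs at crop (68,247) and (257,260), which are the look-alikes. A brown disc at (149,279) lies by itself to the left of the jig, so it fits the tile. The blue disc at (722,248) is tile_4. The discs in the drawer are out of play. On the jig, the handle is at (540,210), the crank hub at (580,215) and the brass marker at (551,124).

Run:
```python
from h import *
f=lambda x,y,z: at("top",(110+x/2.6667-.0,140+y/2.6667),z)
C=[f(352,138,.015),f(632,117,.015),f(640,252,.015),f(360,272,.015)]
print(np.round(C,3)); 
ex=(C[1]-C[0]+C[2]-C[3])[:2]; print(np.linalg.norm(ex)/2, np.linalg.norm((C[0]-C[3])[:2])); ex/=np.linalg.norm(ex); ey=np.array([-ex[1],ex[0]])
o=np.mean(C,0)[:2]-0.0015*ey; print("ex",ex,"ey",ey,"o",o)
print("handle",f(540,210,.086),"hub",f(580,215,.045),"pred axis",o+.085*ex-.027*ey,"grip",o+.04*ex-.027*ey)
print("tile",f(149,279,.008),"marker",f(551,124,.034), (f(551,124,.034)[:2]-o)@np.c_[ex,ey])
c=viewer.calibration("wrist"); print(np.round(c["tool_from_camera"],3), c["mtx"])
```

```text
[[ 0.571  0.058  0.015]
 [ 0.593 -0.24   0.015]
 [ 0.449 -0.246  0.015]
 [ 0.429  0.05   0.015]]
0.29759858982837356 0.1426449525511418
ex [ 0.06981586 -0.9975599 ] ey [0.9975599  0.06981586] o [ 0.50900916 -0.09465505]
handle [ 0.49082588 -0.13489966  0.086     ] hub [ 0.48732955 -0.17964654  0.045     ] pred axis [ 0.48800939 -0.18133267] grip [ 0.48486768 -0.13644248]
tile [0.42199172 0.27510201 0.008     ] marker [ 0.58307868 -0.15170076  0.034     ] [0.06207774 0.06990609]
[[-0.002 -0.957 -0.29   0.074]
 [ 1.    -0.001 -0.002  0.001]
 [ 0.001 -0.29   0.957 -0.142]
 [ 0.     0.     0.     1.   ]] [[346.99533766   0.         279.30904647]
 [  0.         346.99533766 208.49684565]
 [  0.           0.           1.        ]]
```

```bash
cat >> h.py <<'E'
from scipy.spatial.transform import Rotation as Ro
def plan(wps,pose=None):
    """wps: list of (xyz, tool-x yaw deg, rows); prints rows in cm/deg tool axes; tool pointing down"""
    if pose is None:
        o=manip.get_obs(); p=np.array(o["eef_pos"]); R=np.array(o["eef_rot"])
    else: p,R=pose
    for P,yaw,n in wps:
        a=np.radians(yaw); Rt=np.array([[np.cos(a),np.sin(a),0],[np.sin(a),-np.cos(a),0],[0,0,-1]])
        rv=Ro.from_matrix(R.T@Rt).as_rotvec(); p0,R0=p,R
        for i in range(1,n+1):
            q=p0+(np.array(P)-p0)*i/n; Q=R0@Ro.from_rotvec(rv*i/n).as_matrix()
            d=np.round(R.T@(q-p)*100,2); w=np.round(np.degrees(Ro.from_matrix(R.T@Q).as_rotvec()),2)
            print(f'{{"x":{d[0]},"y":{d[1]},"z":{d[2]},"ax":{w[0]},"ay":{w[1]},"az":{w[2]}}},')
            p=p+R@(d/100); R=R@Ro.from_rotvec(np.radians(w)).as_matrix()
        print()
    return p,R
JO=np.array([.509,-.0947]); EX=np.array([.0698,-.99756]); EY=np.array([.99756,.0698])
E
python3 - <<'E'
from h import *
plan([((.42,.26,.2),90,12),((.49,-.136,.2),4,14)])
E
```

```text
{"x":-2.4,"y":-1.87,"z":0.26,"ax":0.0,"ay":-0.0,"az":5.62},
{"x":-2.58,"y":-1.62,"z":0.26,"ax":0.0,"ay":-0.0,"az":5.63},
{"x":-2.72,"y":-1.36,"z":0.26,"ax":0.0,"ay":-0.0,"az":5.62},
{"x":-2.85,"y":-1.09,"z":0.26,"ax":0.0,"ay":-0.0,"az":5.63},
{"x":-2.93,"y":-0.81,"z":0.26,"ax":0.0,"ay":-0.0,"az":5.62},
{"x":-3.0,"y":-0.51,"z":0.27,"ax":0.0,"ay":-0.0,"az":5.63},
{"x":-3.04,"y":-0.21,"z":0.26,"ax":0.0,"ay":-0.0,"az":5.62},
{"x":-3.04,"y":0.08,"z":0.26,"ax":-0.0,"ay":-0.0,"az":5.63},
{"x":-3.02,"y":0.38,"z":0.26,"ax":-0.0,"ay":-0.0,"az":5.62},
{"x":-2.97,"y":0.67,"z":0.26,"ax":-0.0,"ay":-0.0,"az":5.63},
{"x":-2.89,"y":0.96,"z":0.26,"ax":-0.0,"ay":-0.0,"az":5.62},
{"x":-2.78,"y":1.24,"z":0.26,"ax":-0.0,"ay":-0.0,"az":5.62},

{"x":-2.83,"y":0.5,"z":-0.0,"ax":-0.0,"ay":-0.0,"az":6.14},
{"x":-2.76,"y":0.8,"z":-0.0,"ax":-0.0,"ay":-0.0,"az":6.15},
{"x":-2.65,"y":1.09,"z":-0.0,"ax":-0.0,"ay":-0.0,"az":6.14},
{"x":-2.53,"y":1.37,"z":-0.0,"ax":-0.0,"ay":-0.0,"az":6.14},
{"x":-2.36,"y":1.63,"z":-0.0,"ax":-0.0,"ay":-0.0,"az":6.15},
{"x":-2.18,"y":1.88,"z":-0.0,"ax":-0.0,"ay":-0.0,"az":6.14},
{"x":-1.96,"y":2.09,"z":-0.0,"ax":-0.0,"ay":-0.0,"az":6.14},
{"x":-1.73,"y":2.3,"z":-0.0,"ax":-0.0,"ay":-0.0,"az":6.15},
{"x":-1.47,"y":2.46,"z":-0.0,"ax":-0.0,"ay":-0.0,"az":6.14},
{"x":-1.2,"y":2.61,"z":-0.0,"ax":-0.0,"ay":-0.0,"az":6.14},
{"x":-0.92,"y":2.73,"z":-0.0,"ax":-0.0,"ay":-0.0,"az":6.14},
{"x":-0.61,"y":2.8,"z":-0.0,"ax":-0.0,"ay":0.0,"az":6.15},
{"x":-0.32,"y":2.86,"z":-0.0,"ax":-0.0,"ay":0.0,"az":6.14},
{"x":-0.0,"y":2.87,"z":-0.0,"ax":-0.0,"ay":0.0,"az":6.14},
```

Call:
{"method": "step_arm", "body": {"motion": [{"x": -2.4,"y": -1.9,"z": 0.26,"az": 5.6},{"x": -2.6,"y": -1.6,"z": 0.26,"az": 5.6},{"x": -2.7,"y": -1.4,"z": 0.26,"az": 5.6},{"x": -2.85,"y": -1.1,"z": 0.26,"az": 5.6},{"x": -2.9,"y": -0.8,"z": 0.26,"az": 5.6},{"x": -3.0,"y": -0.5,"z": 0.26,"az": 5.6}]}}

```text
invalid input
```

Call:
{"method": "step_arm", "body": {"motion": [{"x": -3.0,"y": -0.2,"z": 0.26,"az": 5.6},{"x": -3.0,"y": 0.1,"z": 0.26,"az": 5.6},{"x": -3.0,"y": 0.4,"z": 0.26,"az": 5.6},{"x": -3.0,"y": 0.7,"z": 0.26,"az": 5.6},{"x": -2.9,"y": 1.0,"z": 0.26,"az": 5.6},{"x": -2.8,"y": 1.2,"z": 0.26,"az": 5.6},{}]}}

```text
invalid input
```

Run:
```python
from h import *
o=manip.get_obs(); print(o["time"],o["eef_pos"],np.round(o["eef_rot"],3),o["finger_gap"])
im=viewer.snapshot("wrist"); save(im,"w1.png")
for r in spotter.trace("wrist","tile")[:4]:
    print(r["p"],np.round(r["pixel"]),r["mask"].sum(),at("wrist",r["pixel"][::-1],.008,o), im[r["mask"]].mean(0))
print(proj("wrist",[[.422,.275,.008]],o))
plan([((.49,-.136,.2),4,14)])
```

```text
0.9 [0.23919317 0.57742834 0.23132565] [[-0.924  0.383 -0.   ]
 [ 0.383  0.924  0.   ]
 [ 0.     0.    -1.   ]] 0.08511367087527869
0.9 [381. 195.] 437 [0.44717451 0.37371027 0.008     ] [190.82379863  96.97025172   4.36842105]
[[119.21921598 389.86628265]]
{"x":-3.61,"y":-4.02,"z":0.22,"ax":0.0,"ay":-0.0,"az":10.96},
{"x":-4.3,"y":-3.27,"z":0.23,"ax":0.0,"ay":-0.0,"az":10.97},
{"x":-4.85,"y":-2.38,"z":0.22,"ax":-0.0,"ay":-0.0,"az":10.96},
{"x":-5.21,"y":-1.42,"z":0.22,"ax":-0.0,"ay":-0.0,"az":10.97},
{"x":-5.39,"y":-0.4,"z":0.23,"ax":-0.0,"ay":-0.0,"az":10.96},
{"x":-5.36,"y":0.62,"z":0.22,"ax":-0.0,"ay":-0.0,"az":10.96},
{"x":-5.15,"y":1.64,"z":0.22,"ax":-0.0,"ay":-0.0,"az":10.97},
{"x":-4.74,"y":2.59,"z":0.23,"ax":-0.0,"ay":-0.0,"az":10.96},
{"x":-4.16,"y":3.44,"z":0.22,"ax":-0.0,"ay":-0.0,"az":10.97},
{"x":-3.43,"y":4.17,"z":0.22,"ax":-0.0,"ay":-0.0,"az":10.96},
{"x":-2.58,"y":4.75,"z":0.23,"ax":-0.01,"ay":-0.0,"az":10.96},
{"x":-1.63,"y":5.15,"z":0.22,"ax":0.0,"ay":-0.01,"az":10.97},
{"x":-0.61,"y":5.37,"z":0.22,"ax":0.0,"ay":0.0,"az":10.96},
{"x":0.41,"y":5.38,"z":0.23,"ax":0.01,"ay":0.0,"az":10.97},
```

View pics/w1.png

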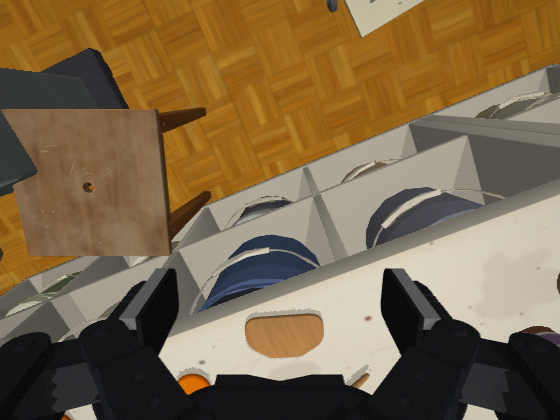

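The moves were refused, probably because some fields were missing. The picture shows only the worktop's edge, with an orange disc at (195,385). I'll resend with all six fields in every row.

Call:
{"method": "step_arm", "body": {"motion": [{"x": -2.4,"y": -1.9,"z": 0.26,"ax": 0,"ay": 0,"az": 5.6},{"x": -2.6,"y": -1.6,"z": 0.26,"ax": 0,"ay": 0,"az": 5.6},{"x": -2.7,"y": -1.4,"z": 0.26,"ax": 0,"ay": 0,"az": 5.6},{"x": -2.85,"y": -1.1,"z": 0.26,"ax": 0,"ay": 0,"az": 5.6},{"x": -2.9,"y": -0.8,"z": 0.26,"ax": 0,"ay": 0,"az": 5.6},{"x": -3.0,"y": -0.5,"z": 0.26,"ax": 0,"ay": 0,"az": 5.6}]}}

```text
time: 1.5
eef_pos: [0.3299, 0.4175, 0.2158]
eef_rot: [[-0.554, 0.833, 0.0], [0.833, 0.554, 0.001], [0.0, 0.001, -1.0]]
ft_force: [1.1, 0.4, 0.3]
finger_gap: 0.0859
grip_force: 0.0
```

Call:
{"method": "step_arm", "body": {"motion": [{"x": -3.0,"y": -0.2,"z": 0.26,"ax": 0,"ay": 0,"az": 5.6},{"x": -3.0,"y": 0.1,"z": 0.26,"ax": 0,"ay": 0,"az": 5.6},{"x": -3.0,"y": 0.4,"z": 0.26,"ax": 0,"ay": 0,"az": 5.6},{"x": -3.0,"y": 0.7,"z": 0.26,"ax": 0,"ay": 0,"az": 5.6},{"x": -2.9,"y": 1.0,"z": 0.26,"ax": 0,"ay": 0,"az": 5.6},{"x": -2.8,"y": 1.2,"z": 0.26,"ax": 0,"ay": 0,"az": 5.6},{"x": 0,"y": 0,"z": 0,"ax": 0,"ay": 0,"az": 0}]}}

```text
time: 2.08
eef_pos: [0.424, 0.254, 0.2001]
eef_rot: [[0.009, 1.0, 0.002], [1.0, -0.009, -0.005], [-0.005, 0.002, -1.0]]
ft_force: [-0.1, 1.0, 0.3]
finger_gap: 0.0855
grip_force: 0.0
```

Run:
```python
from h import *
o=manip.get_obs(); print(o["time"],o["eef_pos"],np.round(o["eef_rot"],3),o["finger_gap"])
im=viewer.snapshot("wrist"); save(im,"w2.png")
for r in spotter.trace("wrist","tile")[:4]:
    print(r["p"],np.round(r["pixel"]),r["mask"].sum(),at("wrist",r["pixel"][::-1],.008,o), im[r["mask"]].mean(0))
print(proj("wrist",[[.422,.275,.008]],o))
plan([((.49,-.136,.2),4,14)])
```

```text
2.0833 [0.42399616 0.25401023 0.20005829] [[ 0.009  1.     0.002]
 [ 1.    -0.009 -0.005]
 [-0.005  0.002 -1.   ]] 0.08546729084489013
0.92 [ 58. 321.] 2188 [0.462436   0.36572619 0.008     ] [190.58363803  91.7440585    2.60420475]
0.82 [156. 281.] 1745 [0.42619485 0.27975517 0.008     ] [77.78280802 45.07106017 29.97077364]
0.71 [264. 300.] 1317 [0.44518512 0.16505671 0.008     ] [191.97949886  89.26651481   1.61883068]
[[276.50253019 160.57031033]]
{"x":-2.83,"y":0.48,"z":0.0,"ax":0.0,"ay":-0.0,"az":6.15},
{"x":-2.76,"y":0.78,"z":0.0,"ax":0.0,"ay":-0.0,"az":6.16},
{"x":-2.66,"y":1.08,"z":0.01,"ax":0.01,"ay":-0.0,"az":6.15},
{"x":-2.53,"y":1.35,"z":-0.0,"ax":-0.0,"ay":-0.0,"az":6.16},
{"x":-2.37,"y":1.62,"z":-0.0,"ax":-0.0,"ay":-0.0,"az":6.15},
{"x":-2.19,"y":1.86,"z":0.0,"ax":0.0,"ay":-0.0,"az":6.15},
{"x":-1.97,"y":2.08,"z":0.0,"ax":0.0,"ay":-0.0,"az":6.16},
{"x":-1.73,"y":2.29,"z":0.01,"ax":0.0,"ay":-0.0,"az":6.15},
{"x":-1.49,"y":2.45,"z":-0.0,"ax":0.01,"ay":-0.0,"az":6.16},
{"x":-1.21,"y":2.61,"z":-0.0,"ax":-0.0,"ay":-0.0,"az":6.15},
{"x":-0.92,"y":2.71,"z":0.0,"ax":-0.0,"ay":-0.0,"az":6.15},
{"x":-0.63,"y":2.8,"z":0.0,"ax":0.0,"ay":-0.0,"az":6.16},
{"x":-0.32,"y":2.85,"z":0.0,"ax":0.0,"ay":-0.0,"az":6.15},
{"x":-0.02,"y":2.87,"z":0.0,"ax":0.0,"ay":-0.0,"az":6.16},
```

Call:
{"method": "step_arm", "body": {"motion": [{"x": -2.8,"y": 0.5,"z": 0,"ax": 0,"ay": 0,"az": 6.15},{"x": -2.75,"y": 0.8,"z": 0,"ax": 0,"ay": 0,"az": 6.15},{"x": -2.65,"y": 1.1,"z": 0,"ax": 0,"ay": 0,"az": 6.15},{"x": -2.5,"y": 1.35,"z": 0,"ax": 0,"ay": 0,"az": 6.15},{"x": -2.4,"y": 1.6,"z": 0,"ax": 0,"ay": 0,"az": 6.15},{"x": -2.2,"y": 1.85,"z": 0,"ax": 0,"ay": 0,"az": 6.15},{"x": -2.0,"y": 2.1,"z": 0,"ax": 0,"ay": 0,"az": 6.15}]}}

```text
time: 2.77
eef_pos: [0.456, 0.064, 0.2002]
eef_rot: [[0.68, 0.734, 0.001], [0.734, -0.68, 0.001], [0.001, -0.001, -1.0]]
ft_force: [0.3, 0.3, 0.4]
finger_gap: 0.0857
grip_force: 0.0
```

Call:
{"method": "step_arm", "body": {"motion": [{"x": -1.75,"y": 2.3,"z": 0,"ax": 0,"ay": 0,"az": 6.15},{"x": -1.5,"y": 2.45,"z": 0,"ax": 0,"ay": 0,"az": 6.15},{"x": -1.2,"y": 2.6,"z": 0,"ax": 0,"ay": 0,"az": 6.15},{"x": -0.9,"y": 2.7,"z": 0,"ax": 0,"ay": 0,"az": 6.15},{"x": -0.6,"y": 2.8,"z": 0,"ax": 0,"ay": 0,"az": 6.15},{"x": -0.3,"y": 2.85,"z": 0,"ax": 0,"ay": 0,"az": 6.15},{"x": 0,"y": 2.85,"z": 0,"ax": 0,"ay": 0,"az": 6.15},{"x": 0,"y": 0,"z": 0,"ax": 0,"ay": 0,"az": 0}]}}

```text
time: 3.43
eef_pos: [0.4932, -0.1394, 0.2008]
eef_rot: [[0.998, 0.065, 0.004], [0.065, -0.998, -0.005], [0.003, 0.005, -1.0]]
ft_force: [0.4, -0.3, 1.2]
finger_gap: 0.0853
grip_force: 0.0
```

Call:
{"method": "step_arm", "body": {"motion": [{"x": 0,"y": 0,"z": 0,"ax": 0,"ay": 0,"az": 0},{"x": 0,"y": 0,"z": 0,"ax": 0,"ay": 0,"az": 0}]}}

```text
time: 3.6
eef_pos: [0.4916, -0.132, 0.1998]
eef_rot: [[0.997, 0.077, -0.0], [0.077, -0.997, 0.002], [-0.0, -0.002, -1.0]]
ft_force: [-0.2, 0.3, 0.4]
finger_gap: 0.0855
grip_force: 0.0
```

Run:
```python
from h import *
o=manip.get_obs(); print(o["time"],o["eef_pos"],np.round(o["eef_rot"],3))
im=viewer.snapshot("wrist"); save(im,"w3.png")
for l,z in (("crank_grip",.086),("stop_pointer",.03),("marker_tip",.034),("stop",.03),("jig",.015)):
  for r in spotter.trace("wrist",l)[:2]:
    print(l,round(r["p"],2),np.round(r["pixel"],1),r["mask"].sum(),at("wrist",r["pixel"][::-1],z,o).round(4))
a=cv2.resize(cv2.imread("pics/w2.png")[90:230,190:370],(0,0),fx=2.2,fy=2.2)
b=cv2.imread("pics/w3.png"); c=np.zeros((420,790,3),np.uint8); 
c[:, :560]=b; a=a[:, 80:310]; c[:a.shape[0],560:560+a.shape[1]]=a
cv2.imwrite("pics/v3.png",c)
```

```text
3.6 [ 0.49161236 -0.13196167  0.1998284 ] [[ 0.997  0.077 -0.   ]
 [ 0.077 -0.997  0.002]
 [-0.    -0.002 -1.   ]]
crank_grip 0.82 [199.1 285.9] 713 [ 0.496  -0.1354  0.086 ]
crank_grip 0.63 [151.8 242.5] 48912 [ 0.5295 -0.1007  0.086 ]
stop_pointer 0.97 [131.2 286.8] 7084 [ 0.5426 -0.1334  0.03  ]
marker_tip 0.67 [ 85.1 312.4] 233 [ 0.5822 -0.1516  0.034 ]
stop 0.77 [137.5 290. ] 6897 [ 0.5374 -0.1367  0.03  ]
stop 0.22 [164.8  66.5] 1365 [0.4979 0.063  0.03  ]
jig 0.69 [150.6 244.5] 49295 [ 0.5208 -0.0957  0.015 ]
jig 0.34 [ 82.7 314.5] 220 [ 0.5853 -0.1549  0.015 ]
```

View pics/v3.png

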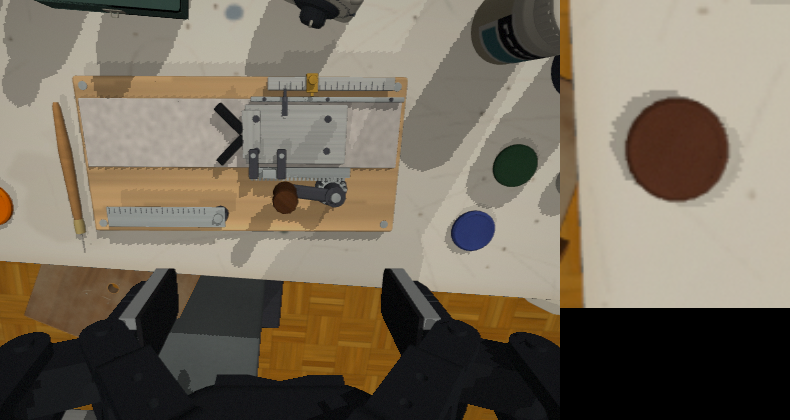

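The view shows the brown tile enlarged as a plain, single disc, so it is confirmed. On the jig, the pointer is at (285,90), the marker at (312,84), the V's apex at about (244,136), the handle top at (286,193) and the hub at (336,197).

Run:
```python
from h import *
o=manip.get_obs()
px=[(72,77),(407,79),(392,231),(96,232)]
for z in (.010,.015):
    C=np.array([at("wrist",p,z,o)[:2] for p in px])
    ex=C[1]-C[0]+C[2]-C[3]; L=np.linalg.norm(ex)/2; W=np.linalg.norm(C[0]+C[1]-C[2]-C[3])/2; ex/=2*L; ey=np.array([-ex[1],ex[0]])
    O=C.mean(0)-.0015*ey
    print(z,L,W,np.degrees(np.arctan2(ex[1],ex[0])),O,ex)
    M=np.c_[ex,ey]
    j=lambda p,z:((at("wrist",p,z,o)[:2]-O)@M*1000).round(1)
    print("hub",j((336,197),.055),"handle",j((286,193),.086),"ptr",j((285,90),.03),"marker",j((312,92),.034),"apex",j((244,136),.03))
    print("axis",O+M@[.085,-.027], "grip0",O+M@[.04,-.027])
```

```text
0.01 0.3015151945800417 0.1469914509238007 -85.85524000027367 [ 0.50967231 -0.09471365] [ 0.07227663 -0.99738462]
hub [ 84.4 -23.5] handle [ 40.9 -12.1] ptr [40.6 64.1] marker [63.3 62.4] apex [ 4.6 25.6]
axis [ 0.48888644 -0.18144281] grip0 [ 0.48563399 -0.1365605 ]
0.015 0.2969786241439808 0.14477983080447832 -85.85524000027367 [ 0.5104835  -0.09519099] [ 0.07227663 -0.99738462]
hub [ 83.8 -24.3] handle [ 40.4 -12.9] ptr [40.1 63.3] marker [62.8 61.6] apex [ 4.  24.8]
axis [ 0.48969762 -0.18192015] grip0 [ 0.48644518 -0.13703784]
```

Call:
{"method": "step_arm", "body": {"motion": [{"x": 0,"y": 0.4,"z": 3.5,"ax": 0,"ay": 0,"az": 0},{"x": 0,"y": 0,"z": 3.5,"ax": 0,"ay": 0,"az": 0},{"x": 0,"y": 0,"z": 3.0,"ax": 0,"ay": 0,"az": 0},{"x": 0,"y": 0,"z": 2.5,"ax": 0,"ay": 0,"az": 0},{"x": 0,"y": 0,"z": 2.0,"ax": 0,"ay": 0,"az": 0},{"x": 0,"y": 0,"z": 0,"ax": 0,"ay": 0,"az": 0}], "fingers": 5}}

```text
time: 4.4
eef_pos: [0.4896, -0.137, 0.052]
eef_rot: [[0.997, 0.074, -0.006], [0.074, -0.997, 0.002], [-0.005, -0.003, -1.0]]
ft_force: [-1.2, -0.0, -0.8]
finger_gap: 0.05
grip_force: 0.0
```

Call:
{"method": "step_arm", "body": {"motion": [{"x": 0,"y": 0,"z": 0,"ax": 0,"ay": 0,"az": 0},{"x": 0,"y": 0,"z": 0,"ax": 0,"ay": 0,"az": 0},{"x": 0,"y": 0,"z": 0,"ax": 0,"ay": 0,"az": 0},{"x": 0,"y": 0,"z": 0,"ax": 0,"ay": 0,"az": 0},{"x": 0,"y": 0,"z": 0,"ax": 0,"ay": 0,"az": 0},{"x": 0,"y": 0,"z": 0,"ax": 0,"ay": 0,"az": 0}], "fingers": 1}}

```text
time: 4.9
eef_pos: [0.4921, -0.1362, 0.0565]
eef_rot: [[0.997, 0.075, 0.001], [0.075, -0.997, 0.003], [0.001, -0.002, -1.0]]
ft_force: [-1.0, 5.0, 7.6]
finger_gap: 0.0185
grip_force: 58.9
```

Run:
```python
from h import *
o=manip.get_obs(); print(o["time"],o["eef_pos"],np.round(o["eef_rot"],3),o["finger_gap"],o["grip_force"],o["ft_force"])
im=viewer.snapshot("wrist"); save(im,"w4.png")
for l,z in (("crank_grip",.086),("stop_pointer",.03),("marker_tip",.034)):
  for r in spotter.trace("wrist",l)[:2]:
    print(l,round(r["p"],2),np.round(r["pixel"],1),r["mask"].sum(),at("wrist",r["pixel"][::-1],z,o).round(4))
```

```text
4.9 [ 0.49206701 -0.13618198  0.05646757] [[ 0.997  0.075  0.001]
 [ 0.075 -0.997  0.003]
 [ 0.001 -0.002 -1.   ]] 0.0184930304382562 58.93409004929708 [-1.02890314  5.02704297  7.61071111]
stop_pointer 0.85 [156.6 280.7] 22648 [ 0.5413 -0.132   0.03  ]
marker_tip 0.72 [ 69.6 330.7] 810 [ 0.5819 -0.1512  0.034 ]
```

View pics/w4.png

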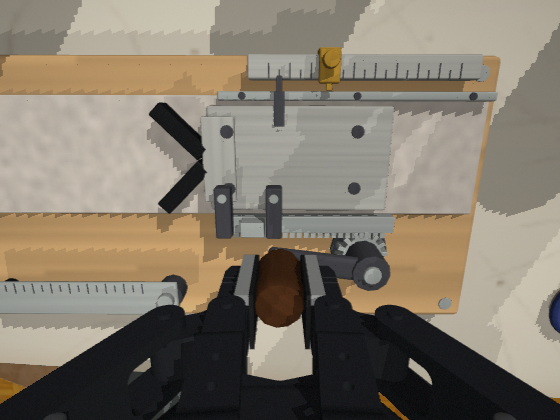

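Run:
```python
import numpy as np
t=.13+.15*np.arange(17); x=4.5*np.sin(t); y=-4.5*np.cos(t)
for a,b in zip(np.diff(x),np.diff(y)): print(round(a,2),round(b,2))
```

```text
0.66 0.14
0.63 0.23
0.59 0.33
0.53 0.41
0.47 0.49
0.39 0.55
0.3 0.6
0.21 0.64
0.11 0.67
0.01 0.67
-0.09 0.67
-0.19 0.65
-0.28 0.61
-0.37 0.56
-0.45 0.5
-0.52 0.43
```

Call:
{"method": "step_arm", "body": {"motion": [{"x": 0.66,"y": 0.14,"z": -0.2,"ax": 0,"ay": 0,"az": 0},{"x": 0.63,"y": 0.23,"z": 0,"ax": 0,"ay": 0,"az": 0},{"x": 0.59,"y": 0.33,"z": 0,"ax": 0,"ay": 0,"az": 0},{"x": 0.53,"y": 0.41,"z": 0,"ax": 0,"ay": 0,"az": 0},{"x": 0.47,"y": 0.49,"z": 0,"ax": 0,"ay": 0,"az": 0},{"x": 0.39,"y": 0.55,"z": 0,"ax": 0,"ay": 0,"az": 0},{"x": 0.3,"y": 0.6,"z": 0,"ax": 0,"ay": 0,"az": 0},{"x": 0.21,"y": 0.64,"z": 0,"ax": 0,"ay": 0,"az": 0}]}}

```text
time: 5.77
eef_pos: [0.5312, -0.1641, 0.0567]
eef_rot: [[0.997, 0.077, -0.003], [0.077, -0.997, 0.007], [-0.003, -0.007, -1.0]]
ft_force: [-0.4, 9.6, -4.4]
finger_gap: 0.0182
grip_force: 60.6
```

```bash
cat >> h.py <<'E'
O2=np.array([.510,-.095]); M2=np.array([[.0723,.9974],[-.9974,.0723]])
def jig(p): return (np.array(p)[:2]-O2)@M2*1000
def look(n):
    o=manip.get_obs(); print(o["time"],np.round(o["eef_pos"],4),"jig",jig(o["eef_pos"]).round(1),"gap",o["finger_gap"],np.round(o["ft_force"],1))
    d=jig(o["eef_pos"])-[85,-27]; print("theta",np.arctan2(d[1],-d[0]),"r",np.hypot(*d))
    im=viewer.snapshot("wrist"); save(im,n+".png")
    for l,z in (("stop_pointer",.03),("marker_tip",.034)):
        for r in spotter.trace("wrist",l)[:1]: print(l,round(r["p"],2),np.round(r["pixel"],1),r["mask"].sum(),jig(at("wrist",r["pixel"][::-1],z,o)).round(1))
    return o,im
E
python3 - <<'E'
from h import *
look("w5")
E
```

```text
5.7667 [ 0.5312 -0.1641  0.0567] jig [70.4 16.2] gap 0.018178008897685213 [-0.4  9.6 -4.4]
theta 1.2448043568727085 r 45.55044869693488
stop_pointer 0.83 [219.7 242.9] 17857 [50.3 32.9]
marker_tip 0.87 [146.5 263.4] 728 [61.4 70.7]
```

Good, the stop is moving back. Next is the second half of the arc.

Call:
{"method": "step_arm", "body": {"motion": [{"x": 0.11,"y": 0.67,"z": 0,"ax": 0,"ay": 0,"az": 0},{"x": 0.01,"y": 0.67,"z": 0,"ax": 0,"ay": 0,"az": 0},{"x": -0.09,"y": 0.67,"z": 0,"ax": 0,"ay": 0,"az": 0},{"x": -0.19,"y": 0.65,"z": 0,"ax": 0,"ay": 0,"az": 0},{"x": -0.28,"y": 0.61,"z": 0,"ax": 0,"ay": 0,"az": 0},{"x": -0.37,"y": 0.56,"z": 0,"ax": 0,"ay": 0,"az": 0},{"x": -0.45,"y": 0.5,"z": 0,"ax": 0,"ay": 0,"az": 0},{"x": -0.52,"y": 0.43,"z": 0,"ax": 0,"ay": 0,"az": 0}]}}

```text
time: 6.58
eef_pos: [0.5197, -0.2145, 0.0568]
eef_rot: [[0.997, 0.077, 0.003], [0.077, -0.997, 0.004], [0.003, -0.004, -1.0]]
ft_force: [4.7, 6.4, -10.1]
finger_gap: 0.018
grip_force: 60.0
```

Call:
{"method": "step_arm", "body": {"motion": [{"x": 0,"y": 0,"z": 0,"ax": 0,"ay": 0,"az": 0},{"x": 0,"y": 0,"z": 0,"ax": 0,"ay": 0,"az": 0}]}}

```text
time: 6.75
eef_pos: [0.5181, -0.2159, 0.0568]
eef_rot: [[0.997, 0.075, 0.0], [0.075, -0.997, 0.002], [0.001, -0.002, -1.0]]
ft_force: [1.9, 4.0, -8.9]
finger_gap: 0.0188
grip_force: 60.0
```

Run:
```python
from h import *
look("w6")
```

```text
6.75 [ 0.5181 -0.2159  0.0568] jig [121.2  -0.6] gap 0.018827434743878088 [ 1.9  4.  -8.9]
theta 2.511704448672284 r 44.74997398867774
stop_pointer 0.92 [192.6 174.6] 21829 [67.3 30.6]
marker_tip 0.71 [109.3 157.6] 747 [64.2 70.8]
```

View pics/w6.png

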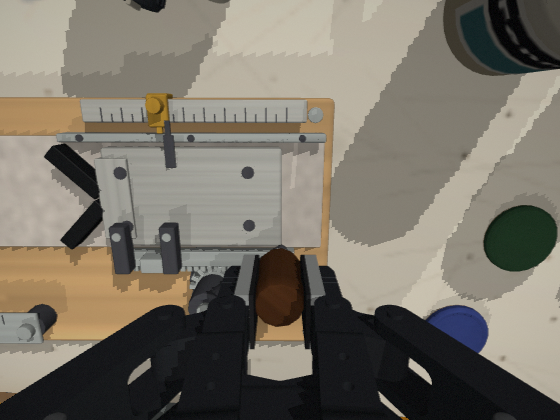

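Call:
{"method": "step_arm", "body": {"motion": [{"x": -0.46,"y": 0.31,"z": 0.2,"ax": 0,"ay": 0,"az": 0},{"x": -0.48,"y": 0.22,"z": 0.1,"ax": 0,"ay": 0,"az": 0},{"x": 0,"y": 0,"z": 0,"ax": 0,"ay": 0,"az": 0},{"x": 0,"y": 0,"z": 0,"ax": 0,"ay": 0,"az": 0}]}}

```text
time: 7.23
eef_pos: [0.5104, -0.2213, 0.0563]
eef_rot: [[0.997, 0.075, 0.003], [0.075, -0.997, 0.003], [0.004, -0.003, -1.0]]
ft_force: [1.6, 9.0, 13.6]
finger_gap: 0.0186
grip_force: 62.6
```

```bash
cat >> h.py <<'E'
def rect(im,o,x0=45,y0=50,w=35,h=30,z=.030,s=10):
    "jig-plane rectified crop: col=(x-x0)*s, row=(y0+h-y)*s"
    c=np.array([(x0,y0+h),(x0+w,y0+h),(x0+w,y0),(x0,y0)],float)
    W=np.c_[O2+(c/1000)@M2.T,np.full(4,z)]
    H=cv2.getPerspectiveTransform(proj("wrist",W,o).astype(np.float32),np.array([(0,0),(w*s,0),(w*s,h*s),(0,h*s)],np.float32))
    return cv2.warpPerspective(im,H,(w*s,h*s),flags=cv2.INTER_CUBIC)
def gap(im,o,z=.030):
    r=rect(im,o,z=z); hsv=cv2.cvtColor(r,cv2.COLOR_RGB2HSV)
    br=(hsv[...,1]>130)&(hsv[...,2]>90)&(hsv[...,0]>17)&(hsv[...,0]<32); dk=hsv[...,2]<70
    for row in range(60,240,10):
        f=lambda m:(45+np.nonzero(m[row])[0].mean()/10).round(2) if m[row].sum()>3 else None
        print(80-row/10,"brass",f(br),br[row].sum(),"dark",f(dk),dk[row].sum())
    return r
E
python3 - <<'E'
from h import *
o,im=look("w7"); r=gap(im,o); save(cv2.resize(r,(700,600)),"r7.png")
E
```

```text
7.2333 [ 0.5104 -0.2213  0.0563] jig [126.   -8.7] gap 0.018625648494568697 [ 1.6  9.  13.6]
theta 2.721846159893677 r 44.876335780130944
stop_pointer 0.97 [180.7 169.2] 22574 [70.1 28.7]
marker_tip 0.63 [ 93.7 147.7] 827 [65.2 69.6]
74.0 brass 62.5 103 dark None 0
73.0 brass 62.37 102 dark None 0
72.0 brass 62.06 91 dark None 0
71.0 brass 62.2 86 dark 64.55 12
70.0 brass 62.5 80 dark 63.7 15
69.0 brass 62.97 72 dark 61.61 9
68.0 brass 62.75 100 dark None 0
67.0 brass 62.75 98 dark None 3
66.0 brass 62.7 99 dark 55.4 5
65.0 brass 62.6 97 dark 64.32 40
64.0 brass 62.45 102 dark 69.05 26
63.0 brass 62.4 93 dark 68.8 31
62.0 brass 62.67 32 dark 69.15 26
61.0 brass 62.75 34 dark 69.05 24
60.0 brass 62.7 31 dark 69.2 25
59.0 brass None 0 dark 69.0 27
58.0 brass None 0 dark 71.82 71
57.0 brass None 0 dark 72.29 76
```

View pics/r7.png

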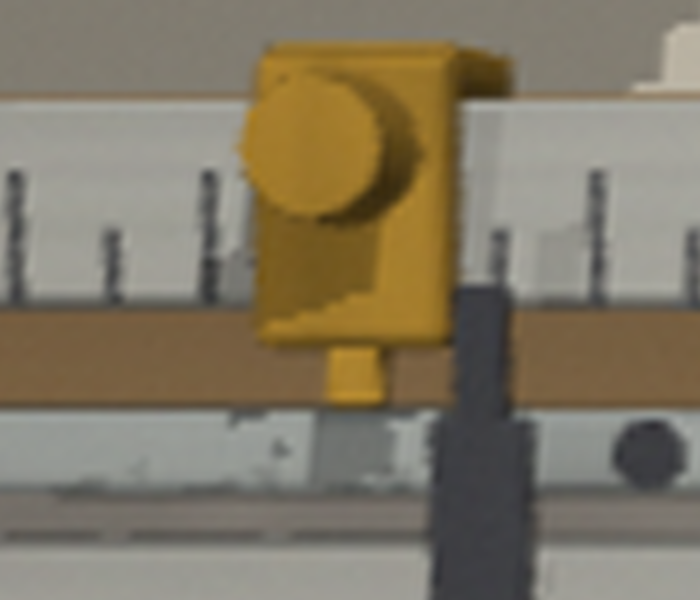

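Run:
```python
import numpy as np
t=np.linspace(2.72,1.9,7); x=4.5*np.sin(t); y=-4.5*np.cos(t)
for a,b in zip(np.diff(x),np.diff(y)): print(round(a,2),round(b,2))
```

```text
0.54 -0.29
0.5 -0.36
0.44 -0.42
0.38 -0.48
0.31 -0.53
0.24 -0.57
```

Call:
{"method": "step_arm", "body": {"motion": [{"x": 0.54,"y": -0.29,"z": -0.1,"ax": 0,"ay": 0,"az": 0},{"x": 0.5,"y": -0.36,"z": 0,"ax": 0,"ay": 0,"az": 0},{"x": 0.44,"y": -0.42,"z": 0,"ax": 0,"ay": 0,"az": 0},{"x": 0.38,"y": -0.48,"z": 0,"ax": 0,"ay": 0,"az": 0},{"x": 0.31,"y": -0.53,"z": 0,"ax": 0,"ay": 0,"az": 0},{"x": 0.24,"y": -0.57,"z": 0,"ax": 0,"ay": 0,"az": 0},{"x": 0,"y": 0,"z": 0,"ax": 0,"ay": 0,"az": 0},{"x": 0,"y": 0,"z": 0,"ax": 0,"ay": 0,"az": 0}]}}

```text
time: 8.05
eef_pos: [0.5304, -0.2001, 0.0566]
eef_rot: [[0.998, 0.07, 0.002], [0.07, -0.997, -0.007], [0.001, 0.007, -1.0]]
ft_force: [-3.0, -5.1, 2.0]
finger_gap: 0.0184
grip_force: 61.4
```

Run:
```python
from h import *
o,im=look("w8"); r=gap(im,o); save(cv2.resize(r,(700,600)),"r8.png")
```

```text
8.05 [ 0.5304 -0.2001  0.0566] jig [106.3  12.8] gap 0.01837328139821956 [-3.  -5.1  2. ]
theta 2.061591098150066 r 45.11952267480781
stop_pointer 0.82 [216.8 200.5] 19413 [65.1 31.6]
marker_tip 0.95 [141.6 190. ] 715 [63.7 70. ]
74.0 brass 62.3 97 dark None 0
73.0 brass 62.3 97 dark None 0
72.0 brass 62.04 91 dark None 0
71.0 brass 62.03 87 dark 64.55 4
70.0 brass 62.1 90 dark 63.95 4
69.0 brass 62.33 89 dark None 0
68.0 brass 62.4 97 dark None 0
67.0 brass 62.3 97 dark 54.85 4
66.0 brass 61.97 90 dark 54.75 6
65.0 brass 61.0 77 dark 66.34 20
64.0 brass 60.95 78 dark 66.2 21
63.0 brass 61.1 71 dark 66.3 23
62.0 brass 62.35 34 dark 66.25 24
61.0 brass 62.4 29 dark 59.88 104
60.0 brass None 0 dark 66.0 25
59.0 brass None 0 dark 69.47 61
58.0 brass None 0 dark 70.21 64
57.0 brass None 0 dark 69.01 68
```

Call:
{"method": "step_arm", "body": {"motion": [{"x": 0.16,"y": -0.35,"z": 0,"ax": 0,"ay": 0,"az": 0},{"x": 0.14,"y": -0.37,"z": 0,"ax": 0,"ay": 0,"az": 0},{"x": 0.11,"y": -0.37,"z": 0,"ax": 0,"ay": 0,"az": 0},{"x": 0,"y": 0,"z": 0,"ax": 0,"ay": 0,"az": 0},{"x": 0,"y": 0,"z": 0,"ax": 0,"ay": 0,"az": 0}]}}

```text
time: 8.62
eef_pos: [0.534, -0.189, 0.0566]
eef_rot: [[0.998, 0.07, 0.002], [0.07, -0.998, -0.007], [0.002, 0.007, -1.0]]
ft_force: [-2.3, -6.2, 2.1]
finger_gap: 0.0186
grip_force: 61.4
```

Run:
```python
from h import *
o,im=look("w9"); r=gap(im,o); save(cv2.resize(r,(700,600)),"r9.png")
```

```text
8.6167 [ 0.534  -0.189   0.0566] jig [95.5 17.1] gap 0.018555231337357106 [-2.3 -6.2  2.1]
theta 1.8041854296336741 r 45.37668498396363
stop_pointer 0.67 [223.3 213.4] 17892 [60.7 32.4]
marker_tip 0.85 [150.7 214.4] 666 [64.1 70. ]
74.0 brass 62.05 96 dark None 0
73.0 brass 62.05 96 dark None 0
72.0 brass 61.89 91 dark None 0
71.0 brass 61.84 89 dark None 0
70.0 brass 61.94 94 dark None 0
69.0 brass 62.0 97 dark None 0
68.0 brass 62.0 97 dark None 0
67.0 brass 62.05 96 dark None 3
66.0 brass 61.98 82 dark None 3
65.0 brass 61.91 79 dark 62.85 20
64.0 brass 61.78 76 dark 62.95 16
63.0 brass 61.2 55 dark 63.05 26
62.0 brass 61.0 11 dark 63.0 23
61.0 brass 61.15 10 dark 59.56 101
60.0 brass None 0 dark 62.75 24
59.0 brass None 0 dark 67.13 66
58.0 brass None 0 dark 68.71 63
57.0 brass None 0 dark 67.36 53
```

Call:
{"method": "step_arm", "body": {"motion": [{"x": 0.06,"y": -0.32,"z": 0,"ax": 0,"ay": 0,"az": 0},{"x": 0,"y": 0,"z": 0,"ax": 0,"ay": 0,"az": 0},{"x": 0,"y": 0,"z": 0,"ax": 0,"ay": 0,"az": 0}]}}

```text
time: 9.02
eef_pos: [0.5344, -0.1861, 0.0566]
eef_rot: [[0.998, 0.07, 0.003], [0.07, -0.998, -0.007], [0.002, 0.007, -1.0]]
ft_force: [-1.6, -6.4, 2.1]
finger_gap: 0.0183
grip_force: 61.4
```

Call:
{"method": "step_arm", "body": {"motion": [{"x": 0,"y": 0,"z": 0,"ax": 0,"ay": 0,"az": 0},{"x": 0,"y": 0,"z": 0,"ax": 0,"ay": 0,"az": 0},{"x": 0,"y": 0,"z": 0,"ax": 0,"ay": 0,"az": 0},{"x": 0,"y": 0,"z": 0,"ax": 0,"ay": 0,"az": 0}], "fingers": 5}}

```text
time: 9.35
eef_pos: [0.5346, -0.1808, 0.0553]
eef_rot: [[0.997, 0.074, 0.001], [0.074, -0.997, 0.001], [0.001, -0.0, -1.0]]
ft_force: [-0.7, 0.1, 0.0]
finger_gap: 0.0505
grip_force: 0.0
```

Call:
{"method": "step_arm", "body": {"motion": [{"x": 0,"y": 0,"z": -3,"ax": 0,"ay": 0,"az": 0},{"x": 0,"y": -1.0,"z": -3,"ax": 0,"ay": 0,"az": 0},{"x": 0,"y": -1.5,"z": -1,"ax": 0,"ay": 0,"az": 0},{"x": 0,"y": 0,"z": 0,"ax": 0,"ay": 0,"az": 0},{"x": 0,"y": 0,"z": 0,"ax": 0,"ay": 0,"az": 0},{"x": 0,"y": 0,"z": 0,"ax": 0,"ay": 0,"az": 0}]}}

```text
time: 9.85
eef_pos: [0.5321, -0.1565, 0.1245]
eef_rot: [[0.997, 0.073, -0.001], [0.073, -0.997, -0.0], [-0.001, -0.0, -1.0]]
ft_force: [-0.2, 0.8, -0.3]
finger_gap: 0.0503
grip_force: 0.0
```

Run:
```python
from h import *
o,im=look("w10"); r=gap(im,o)
c=np.zeros((600,800,3),np.uint8); c[:560//2+140,:560]=im; c[420:,:560]=0
r2=cv2.resize(r[80:260,60:300],(240*2,180*2)); c[240:600,320:800]=r2; save(c,"v10.png")
```

```text
9.85 [ 0.5321 -0.1565  0.1245] jig [62.9 17.6] gap 0.05027442576161899 [-0.2  0.8 -0.3]
theta 1.1114214202080368 r 49.7911745544124
marker_tip 0.53 [135.7 279.8] 336 [62.2 71.3]
74.0 brass 61.6 95 dark None 0
73.0 brass 61.65 94 dark None 0
72.0 brass 61.65 94 dark None 0
71.0 brass 61.6 95 dark None 0
70.0 brass 61.6 95 dark None 0
69.0 brass 61.6 95 dark None 0
68.0 brass 61.6 95 dark None 0
67.0 brass 61.6 95 dark 53.65 4
66.0 brass 61.56 77 dark 53.6 5
65.0 brass 61.64 73 dark 61.9 19
64.0 brass 61.41 79 dark 61.9 19
63.0 brass 61.52 61 dark 61.9 23
62.0 brass None 3 dark 61.95 22
61.0 brass None 0 dark 53.95 61
60.0 brass None 0 dark 61.78 31
59.0 brass None 0 dark 65.88 48
58.0 brass None 0 dark 67.77 58
57.0 brass None 0 dark 67.15 47
```

View pics/v10.png

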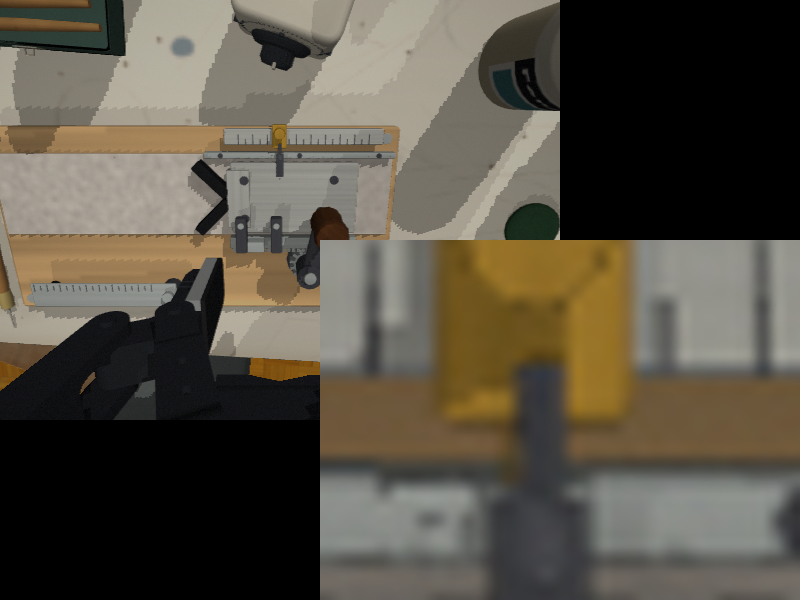

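Run:
```python
from h import *
plan([((.46,.10,.19),50,8),((.426,.272,.17),94,7)])
```

```text
{"x":-0.66,"y":-3.27,"z":-0.82,"ax":-0.01,"ay":0.01,"az":-5.73},
{"x":-0.34,"y":-3.32,"z":-0.82,"ax":-0.0,"ay":0.01,"az":-5.74},
{"x":-0.0,"y":-3.34,"z":-0.83,"ax":-0.01,"ay":0.01,"az":-5.73},
{"x":0.33,"y":-3.32,"z":-0.82,"ax":-0.0,"ay":0.02,"az":-5.73},
{"x":0.66,"y":-3.27,"z":-0.82,"ax":-0.01,"ay":0.01,"az":-5.74},
{"x":0.99,"y":-3.18,"z":-0.83,"ax":-0.0,"ay":0.01,"az":-5.73},
{"x":1.3,"y":-3.07,"z":-0.82,"ax":-0.01,"ay":0.01,"az":-5.73},
{"x":1.6,"y":-2.93,"z":-0.82,"ax":-0.0,"ay":0.01,"az":-5.73},

{"x":1.57,"y":-1.95,"z":0.29,"ax":-0.0,"ay":-0.0,"az":-6.29},
{"x":1.77,"y":-1.77,"z":0.28,"ax":-0.0,"ay":-0.0,"az":-6.28},
{"x":1.96,"y":-1.56,"z":0.29,"ax":-0.0,"ay":-0.0,"az":-6.29},
{"x":2.12,"y":-1.34,"z":0.28,"ax":-0.0,"ay":-0.0,"az":-6.29},
{"x":2.25,"y":-1.1,"z":0.29,"ax":-0.0,"ay":-0.0,"az":-6.28},
{"x":2.36,"y":-0.85,"z":0.28,"ax":-0.0,"ay":-0.0,"az":-6.29},
{"x":2.43,"y":-0.58,"z":0.29,"ax":-0.0,"ay":-0.0,"az":-6.28},
```

Call:
{"method": "step_arm", "body": {"motion": [{"x": -0.65,"y": -3.25,"z": -0.82,"ax": 0,"ay": 0,"az": -5.75},{"x": -0.35,"y": -3.3,"z": -0.82,"ax": 0,"ay": 0,"az": -5.75},{"x": 0,"y": -3.35,"z": -0.82,"ax": 0,"ay": 0,"az": -5.75},{"x": 0.35,"y": -3.3,"z": -0.82,"ax": 0,"ay": 0,"az": -5.75},{"x": 0.65,"y": -3.25,"z": -0.82,"ax": 0,"ay": 0,"az": -5.75},{"x": 1.0,"y": -3.2,"z": -0.82,"ax": 0,"ay": 0,"az": -5.75},{"x": 1.3,"y": -3.1,"z": -0.82,"ax": 0,"ay": 0,"az": -5.75},{"x": 1.6,"y": -2.95,"z": -0.82,"ax": 0,"ay": 0,"az": -5.75}], "fingers": 7}}

```text
time: 10.67
eef_pos: [0.4594, 0.1012, 0.1905]
eef_rot: [[0.637, 0.771, -0.001], [0.771, -0.637, -0.001], [-0.001, -0.0, -1.0]]
ft_force: [0.8, 0.7, -1.0]
finger_gap: 0.0701
grip_force: 0.0
```

Call:
{"method": "step_arm", "body": {"motion": [{"x": 1.55,"y": -1.95,"z": 0.3,"ax": 0,"ay": 0,"az": -6.3},{"x": 1.75,"y": -1.75,"z": 0.3,"ax": 0,"ay": 0,"az": -6.3},{"x": 1.95,"y": -1.55,"z": 0.3,"ax": 0,"ay": 0,"az": -6.3},{"x": 2.1,"y": -1.35,"z": 0.3,"ax": 0,"ay": 0,"az": -6.3},{"x": 2.25,"y": -1.1,"z": 0.3,"ax": 0,"ay": 0,"az": -6.3},{"x": 2.35,"y": -0.85,"z": 0.3,"ax": 0,"ay": 0,"az": -6.3},{"x": 2.45,"y": -0.6,"z": 0.3,"ax": 0,"ay": 0,"az": -6.3}]}}

```text
time: 11.25
eef_pos: [0.4248, 0.2721, 0.169]
eef_rot: [[-0.079, 0.997, -0.001], [0.997, 0.079, -0.001], [-0.001, -0.001, -1.0]]
ft_force: [0.4, -0.2, 0.3]
finger_gap: 0.07
grip_force: 0.0
```

Call:
{"method": "step_arm", "body": {"motion": [{"x": 0,"y": 0,"z": 0,"ax": 0,"ay": 0,"az": 0},{"x": 0,"y": 0,"z": 0,"ax": 0,"ay": 0,"az": 0},{"x": 0,"y": 0,"z": 0,"ax": 0,"ay": 0,"az": 0},{"x": 0,"y": 0,"z": 0,"ax": 0,"ay": 0,"az": 0}]}}

```text
time: 11.58
eef_pos: [0.4254, 0.2699, 0.1695]
eef_rot: [[-0.072, 0.997, -0.0], [0.997, 0.072, -0.001], [-0.001, -0.0, -1.0]]
ft_force: [0.1, 0.3, 0.4]
finger_gap: 0.0701
grip_force: 0.0
```

```bash
cat >> h.py <<'E'
def tile(n):
    o=manip.get_obs(); print(o["time"],np.round(o["eef_pos"],4),np.round(o["eef_rot"],3)[:, 0],o["finger_gap"])
    im=viewer.snapshot("wrist"); save(im,n+".png")
    hsv=cv2.cvtColor(im,cv2.COLOR_RGB2HSV)
    for r in spotter.trace("wrist","tile")[:4]:
        c=im[r["mask"]].mean(0).round()
        ys,xs=np.nonzero(r["mask"]); u,v=cv2.minEnclosingCircle(np.c_[xs,ys].astype(np.float32))[0]
        print(round(r["p"],2),np.round(r["pixel"]),r["mask"].sum(),at("wrist",(u,v),.006,o).round(4),c)
    return o,im
E
python3 - <<'E'
from h import *
tile("w11")
E
```

```text
11.5833 [0.4254 0.2699 0.1695] [-0.072  0.997 -0.001] 0.07014188908810341
0.75 [294. 291.] 1477 [0.4446 0.163  0.006 ] [192.  89.   1.]
0.68 [ 79. 329.] 2527 [0.4595 0.3641 0.006 ] [192.  92.   2.]
0.67 [179. 278.] 2006 [0.4248 0.2779 0.006 ] [78. 45. 30.]
```

Call:
{"method": "step_arm", "body": {"motion": [{"x": 0.8,"y": 0,"z": 3.5,"ax": 0,"ay": 0,"az": 0},{"x": 0,"y": 0,"z": 4,"ax": 0,"ay": 0,"az": 0},{"x": 0,"y": 0,"z": 4,"ax": 0,"ay": 0,"az": 0},{"x": 0,"y": 0,"z": 3,"ax": 0,"ay": 0,"az": 0},{"x": 0,"y": 0,"z": 1.5,"ax": 0,"ay": 0,"az": 0},{"x": 0,"y": 0,"z": 0.7,"ax": 0,"ay": 0,"az": 0},{"x": 0,"y": 0,"z": 0,"ax": 0,"ay": 0,"az": 0},{"x": 0,"y": 0,"z": 0,"ax": 0,"ay": 0,"az": 0}], "fingers": 6}}

```text
time: 12.35
eef_pos: [0.4249, 0.2795, 0.0032]
eef_rot: [[-0.074, 0.997, 0.001], [0.997, 0.074, 0.0], [0.0, 0.001, -1.0]]
ft_force: [-0.2, -0.1, 0.3]
finger_gap: 0.0595
grip_force: 0.0
```

Call:
{"method": "step_arm", "body": {"motion": [{"x": 0,"y": 0,"z": 0,"ax": 0,"ay": 0,"az": 0},{"x": 0,"y": 0,"z": 0,"ax": 0,"ay": 0,"az": 0}]}}

```text
time: 12.52
eef_pos: [0.4253, 0.2801, 0.0041]
eef_rot: [[-0.075, 0.997, 0.002], [0.997, 0.075, 0.001], [0.001, 0.002, -1.0]]
ft_force: [0.4, -0.6, 0.4]
finger_gap: 0.0601
grip_force: 0.0
```

Call:
{"method": "step_arm", "body": {"motion": [{"x": -0.2,"y": 0,"z": 0.3,"ax": 0,"ay": 0,"az": 0},{"x": 0,"y": 0,"z": 0,"ax": 0,"ay": 0,"az": 0}]}}

```text
time: 12.68
eef_pos: [0.4248, 0.2774, 0.0002]
eef_rot: [[-0.075, 0.997, 0.001], [0.997, 0.075, 0.0], [0.0, 0.001, -1.0]]
ft_force: [-0.5, 0.7, -0.8]
finger_gap: 0.06
grip_force: 0.0
```

Call:
{"method": "step_arm", "body": {"motion": [{"x": 0,"y": 0,"z": 0,"ax": 0,"ay": 0,"az": 0},{"x": 0,"y": 0,"z": 0,"ax": 0,"ay": 0,"az": 0},{"x": 0,"y": 0,"z": 0,"ax": 0,"ay": 0,"az": 0},{"x": 0,"y": 0,"z": 0,"ax": 0,"ay": 0,"az": 0},{"x": 0,"y": 0,"z": 0,"ax": 0,"ay": 0,"az": 0}], "fingers": 3.5}}

```text
time: 13.1
eef_pos: [0.4246, 0.2776, 0.0006]
eef_rot: [[-0.075, 0.997, 0.0], [0.997, 0.075, 0.0], [0.0, 0.0, -1.0]]
ft_force: [-1.2, -0.5, 8.3]
finger_gap: 0.0427
grip_force: 59.6
```

Call:
{"method": "step_arm", "body": {"motion": [{"x": 0,"y": 0,"z": -1,"ax": 0,"ay": 0,"az": 0},{"x": 0,"y": 0,"z": -2.5,"ax": 0,"ay": 0,"az": 0},{"x": 0,"y": 0,"z": -2.5,"ax": 0,"ay": 0,"az": 0},{"x": 0,"y": 0,"z": -2,"ax": 0,"ay": 0,"az": 0},{"x": 0,"y": 0,"z": 0,"ax": 0,"ay": 0,"az": 0}]}}

```text
time: 13.52
eef_pos: [0.4263, 0.2788, 0.0834]
eef_rot: [[-0.075, 0.997, 0.005], [0.997, 0.075, 0.004], [0.003, 0.005, -1.0]]
ft_force: [-0.2, 0.4, 0.2]
finger_gap: 0.0426
grip_force: 60.9
```

Run:
```python
from h import *
o,im=tile("w12"); print(o["grip_force"],o["ft_force"])
j=O2+M2@[-.072,.025]; print(j)
plan([((.45,.09,.10),50,8),((j[0],j[1],.08),4.14,8)])
```

```text
13.5167 [0.4263 0.2788 0.0834] [-0.075  0.997  0.003] 0.04258859273945541
0.81 [ 87. 346.] 4731 [0.4594 0.3645 0.006 ] [202.  96.   1.]
0.71 [278. 279.] 7633 [0.4298 0.2359 0.006 ] [68. 39. 26.]
0.63 [360. 290.] 1963 [0.4448 0.1627 0.006 ] [191.  90.   3.]
60.87892413139343 [-0.15973465  0.43640203  0.19612226]
[ 0.5297294 -0.0213797]
{"x":-2.37,"y":0.14,"z":-0.24,"ax":0.01,"ay":-0.01,"az":5.54},
{"x":-2.34,"y":0.36,"z":-0.25,"ax":0.01,"ay":-0.01,"az":5.54},
{"x":-2.3,"y":0.59,"z":-0.24,"ax":0.0,"ay":-0.02,"az":5.53},
{"x":-2.23,"y":0.81,"z":-0.25,"ax":0.01,"ay":-0.01,"az":5.54},
{"x":-2.14,"y":1.02,"z":-0.24,"ax":0.01,"ay":-0.01,"az":5.54},
{"x":-2.03,"y":1.22,"z":-0.24,"ax":0.01,"ay":-0.01,"az":5.54},
{"x":-1.91,"y":1.41,"z":-0.24,"ax":0.01,"ay":-0.02,"az":5.53},
{"x":-1.76,"y":1.59,"z":-0.25,"ax":0.0,"ay":-0.01,"az":5.54},

{"x":-0.43,"y":1.66,"z":0.25,"ax":0.0,"ay":-0.0,"az":5.73},
{"x":-0.25,"y":1.69,"z":0.25,"ax":0.0,"ay":-0.0,"az":5.74},
{"x":-0.09,"y":1.71,"z":0.25,"ax":0.0,"ay":-0.0,"az":5.73},
{"x":0.08,"y":1.71,"z":0.25,"ax":0.0,"ay":-0.0,"az":5.73},
{"x":0.26,"y":1.69,"z":0.25,"ax":0.0,"ay":-0.0,"az":5.73},
{"x":0.42,"y":1.66,"z":0.25,"ax":0.0,"ay":-0.0,"az":5.74},
{"x":0.59,"y":1.61,"z":0.25,"ax":0.0,"ay":-0.0,"az":5.73},
{"x":0.74,"y":1.55,"z":0.25,"ax":0.0,"ay":-0.0,"az":5.73},
```

View pics/w12.png

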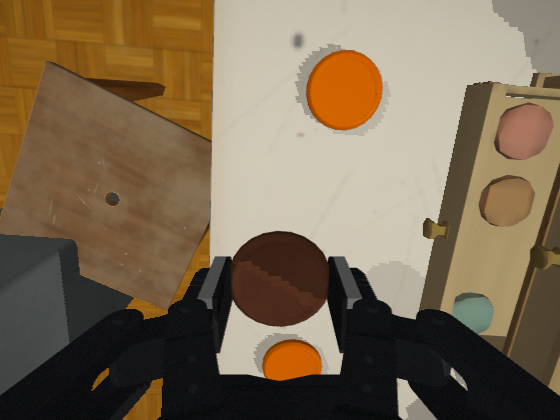

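Call:
{"method": "step_arm", "body": {"motion": [{"x": -2.4,"y": 0.15,"z": -0.25,"ax": 0,"ay": 0,"az": 5.55},{"x": -2.35,"y": 0.35,"z": -0.25,"ax": 0,"ay": 0,"az": 5.55},{"x": -2.3,"y": 0.6,"z": -0.25,"ax": 0,"ay": 0,"az": 5.55},{"x": -2.25,"y": 0.8,"z": -0.25,"ax": 0,"ay": 0,"az": 5.55},{"x": -2.15,"y": 1.0,"z": -0.25,"ax": 0,"ay": 0,"az": 5.55},{"x": -2.05,"y": 1.2,"z": -0.25,"ax": 0,"ay": 0,"az": 5.55},{"x": -1.9,"y": 1.4,"z": -0.25,"ax": 0,"ay": 0,"az": 5.55},{"x": -1.75,"y": 1.6,"z": -0.25,"ax": 0,"ay": 0,"az": 5.55}]}}

```text
time: 14.28
eef_pos: [0.4482, 0.0878, 0.0988]
eef_rot: [[0.648, 0.762, -0.002], [0.762, -0.648, -0.001], [-0.002, -0.001, -1.0]]
ft_force: [0.9, 0.7, -0.5]
finger_gap: 0.0426
grip_force: 60.9
```

Call:
{"method": "step_arm", "body": {"motion": [{"x": -0.45,"y": 1.65,"z": 0.25,"ax": 0,"ay": 0,"az": 5.75},{"x": -0.25,"y": 1.7,"z": 0.25,"ax": 0,"ay": 0,"az": 5.75},{"x": -0.1,"y": 1.7,"z": 0.25,"ax": 0,"ay": 0,"az": 5.75},{"x": 0.1,"y": 1.7,"z": 0.25,"ax": 0,"ay": 0,"az": 5.75},{"x": 0.25,"y": 1.7,"z": 0.25,"ax": 0,"ay": 0,"az": 5.75},{"x": 0.4,"y": 1.65,"z": 0.25,"ax": 0,"ay": 0,"az": 5.75},{"x": 0.6,"y": 1.6,"z": 0.25,"ax": 0,"ay": 0,"az": 5.75},{"x": 0.75,"y": 1.55,"z": 0.25,"ax": 0,"ay": 0,"az": 5.75}]}}

```text
time: 14.95
eef_pos: [0.5277, -0.0231, 0.0784]
eef_rot: [[0.998, 0.063, -0.002], [0.063, -0.998, 0.0], [-0.002, -0.0, -1.0]]
ft_force: [-0.5, 0.6, -0.6]
finger_gap: 0.043
grip_force: 61.0
```

Call:
{"method": "step_arm", "body": {"motion": [{"x": 0,"y": 0,"z": 0,"ax": 0,"ay": 0,"az": 0},{"x": 0,"y": 0,"z": 0,"ax": 0,"ay": 0,"az": 0},{"x": 0,"y": 0,"z": 0,"ax": 0,"ay": 0,"az": 0}]}}

```text
time: 15.2
eef_pos: [0.5268, -0.0214, 0.0789]
eef_rot: [[0.997, 0.071, -0.003], [0.071, -0.997, 0.001], [-0.003, -0.001, -1.0]]
ft_force: [-0.5, 0.6, -0.4]
finger_gap: 0.0427
grip_force: 61.0
```

Run:
```python
from h import *
o=manip.get_obs(); print(o["time"],o["eef_pos"],jig(o["eef_pos"]),o["eef_rot"][:,0],o["finger_gap"])
im=viewer.snapshot("wrist"); save(im,"w13.png")
r=spotter.trace("wrist","stop")[:1]
for k in r: print(k["pixel"],jig(at("wrist",k["pixel"][::-1],.03,o)))
plan([((*(O2+M2@[-.072,.025]),.022),4.14,3)])
```

```text
15.2 [ 0.52681411 -0.02140884  0.0788725 ] [-72.18416662  22.09103678] [ 0.9974962   0.07066603 -0.00276359] 0.04273260474179896
[232.9, 491.2] [51.2091153  22.78520242]
{"x":0.09,"y":0.02,"z":1.91,"ax":-0.03,"ay":0.03,"az":-0.03},
{"x":0.09,"y":0.01,"z":1.91,"ax":-0.02,"ay":0.04,"az":-0.03},
{"x":0.08,"y":0.02,"z":1.91,"ax":-0.03,"ay":0.03,"az":-0.04},
```

Call:
{"method": "step_arm", "body": {"motion": [{"x": 0.25,"y": 0,"z": 2.5,"ax": 0,"ay": 0,"az": 0},{"x": 0,"y": 0,"z": 2.0,"ax": 0,"ay": 0,"az": 0},{"x": 0,"y": 0,"z": 1.0,"ax": 0,"ay": 0,"az": 0},{"x": 0,"y": 0,"z": 0.3,"ax": 0,"ay": 0,"az": 0},{"x": 0,"y": 0,"z": 0,"ax": 0,"ay": 0,"az": 0},{"x": 0,"y": 0,"z": 0,"ax": 0,"ay": 0,"az": 0},{"x": 0,"y": 0,"z": 0,"ax": 0,"ay": 0,"az": 0}]}}

```text
time: 15.88
eef_pos: [0.5312, -0.0224, 0.0226]
eef_rot: [[0.998, 0.068, 0.001], [0.068, -0.998, -0.0], [0.001, 0.0, -1.0]]
ft_force: [0.5, -0.1, 0.1]
finger_gap: 0.0428
grip_force: 61.0
```

Call:
{"method": "step_arm", "body": {"motion": [{"x": -0.1,"y": 0,"z": 0.2,"ax": 0,"ay": 0,"az": 0},{"x": 0,"y": 0,"z": 0.15,"ax": 0,"ay": 0,"az": 0},{"x": 0,"y": 0,"z": 0,"ax": 0,"ay": 0,"az": 0},{"x": 0,"y": 0,"z": 0,"ax": 0,"ay": 0,"az": 0}]}}

```text
time: 16.22
eef_pos: [0.5299, -0.0224, 0.0186]
eef_rot: [[0.998, 0.068, 0.001], [0.068, -0.998, 0.0], [0.001, -0.0, -1.0]]
ft_force: [-1.1, 0.4, 4.6]
finger_gap: 0.043
grip_force: 61.7
```

Call:
{"method": "step_arm", "body": {"motion": [{"x": 0,"y": 0,"z": 0,"ax": 0,"ay": 0,"az": 0},{"x": 0,"y": 0,"z": 0,"ax": 0,"ay": 0,"az": 0},{"x": 0,"y": 0,"z": 0,"ax": 0,"ay": 0,"az": 0},{"x": 0,"y": 0,"z": -1.5,"ax": 0,"ay": 0,"az": 0},{"x": 0,"y": 0,"z": -3.0,"ax": 0,"ay": 0,"az": 0},{"x": 0,"y": -2.0,"z": -2.5,"ax": 0,"ay": 0,"az": 0},{"x": 0,"y": -3.0,"z": 0,"ax": 0,"ay": 0,"az": 0},{"x": 0,"y": -1.0,"z": 0,"ax": 0,"ay": 0,"az": 0}], "fingers": 6}}

```text
time: 16.88
eef_pos: [0.526, 0.0423, 0.0891]
eef_rot: [[0.997, 0.072, 0.001], [0.072, -0.997, 0.004], [0.002, -0.004, -1.0]]
ft_force: [-0.5, 1.2, -1.6]
finger_gap: 0.0598
grip_force: 0.0
```

Call:
{"method": "step_arm", "body": {"motion": [{"x": 0,"y": 0,"z": 0,"ax": 0,"ay": 0,"az": 0},{"x": 0,"y": 0,"z": 0,"ax": 0,"ay": 0,"az": 0},{"x": 0,"y": 0,"z": 0,"ax": 0,"ay": 0,"az": 0},{"x": 0,"y": 0,"z": 0,"ax": 0,"ay": 0,"az": 0}], "fingers": 0}}

```text
time: 17.22
eef_pos: [0.5254, 0.0356, 0.0878]
eef_rot: [[0.998, 0.066, -0.001], [0.066, -0.998, -0.001], [-0.001, 0.001, -1.0]]
ft_force: [0.5, -0.9, 0.1]
finger_gap: 0.0117
grip_force: 0.0
```

```bash
cat >> h.py <<'E'
def seat(n):
    o=manip.get_obs(); print(o["time"],np.round(o["eef_pos"],4),"jig",jig(o["eef_pos"]).round(1),"yaw",np.degrees(np.arctan2(o["eef_rot"][1][0],o["eef_rot"][0][0])).round(2),o["finger_gap"],np.round(o["ft_force"],1))
    im=viewer.snapshot("wrist"); save(im,n+".png")
    # brown tile on the bed, rectified at its top face
    r=rect(im,o,-130,-15,190,80,.026,4); hsv=cv2.cvtColor(r,cv2.COLOR_RGB2HSV)
    m=((hsv[...,1]>110)&(hsv[...,2]<125)&(hsv[...,2]>25)&((hsv[...,0]<11)|(hsv[...,0]>170))).astype(np.uint8)
    m=cv2.morphologyEx(m,cv2.MORPH_OPEN,np.ones((9,9)))
    for c in cv2.findContours(m,0,2)[0]:
        if cv2.contourArea(c)>1500:
            (u,v),R=cv2.minEnclosingCircle(c); print("tile x",round(-130+u/4,1),"y",round(65-v/4,1),"r",round(R/4,1))
    return o,im,r
E
python3 - <<'E'
from h import *
o,im,r=seat("w14"); save(r,"r14.png")
E
```

```text
17.2167 [0.5254 0.0356 0.0878] jig [-129.1   24.8] yaw 3.76 0.011674622732612739 [ 0.5 -0.9  0.1]
tile x -73.1 y 24.9 r 22.6
```

View pics/w14.png

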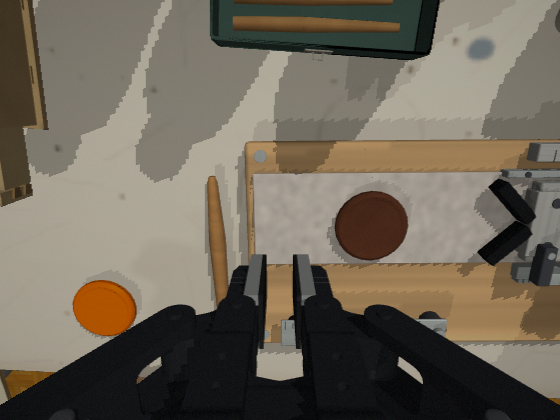

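Call:
{"method": "step_arm", "body": {"motion": [{"x": 0,"y": 0,"z": 2.5,"ax": 0,"ay": 0,"az": 0.3},{"x": 0,"y": 0,"z": 2.5,"ax": 0,"ay": 0,"az": 0},{"x": 0,"y": 0,"z": 1.2,"ax": 0,"ay": 0,"az": 0},{"x": 0,"y": 0,"z": 0.3,"ax": 0,"ay": 0,"az": 0},{"x": 0,"y": 0,"z": 0,"ax": 0,"ay": 0,"az": 0},{"x": 0,"y": 0,"z": 0,"ax": 0,"ay": 0,"az": 0},{"x": 0,"y": 0,"z": 0,"ax": 0,"ay": 0,"az": 0}]}}

```text
time: 17.85
eef_pos: [0.5263, 0.037, 0.024]
eef_rot: [[0.998, 0.062, 0.002], [0.062, -0.998, -0.0], [0.002, 0.0, -1.0]]
ft_force: [0.3, -1.0, 0.5]
finger_gap: 0.0
grip_force: 0.0
```

Call:
{"method": "step_arm", "body": {"motion": [{"x": -0.05,"y": 0.6,"z": 0.2,"ax": 0,"ay": 0,"az": -0.6},{"x": 0,"y": 0.6,"z": 0,"ax": 0,"ay": 0,"az": 0},{"x": 0,"y": 0.6,"z": 0,"ax": 0,"ay": 0,"az": 0},{"x": 0,"y": 0.5,"z": 0,"ax": 0,"ay": 0,"az": 0},{"x": 0,"y": 0.4,"z": 0,"ax": 0,"ay": 0,"az": 0},{"x": 0,"y": 0.4,"z": 0,"ax": 0,"ay": 0,"az": 0},{"x": 0,"y": 0.4,"z": 0,"ax": 0,"ay": 0,"az": 0},{"x": 0,"y": 0.4,"z": 0,"ax": 0,"ay": 0,"az": 0}]}}

```text
time: 18.52
eef_pos: [0.528, -0.0017, 0.0212]
eef_rot: [[0.997, 0.073, 0.0], [0.073, -0.997, 0.0], [0.0, -0.0, -1.0]]
ft_force: [-0.1, 0.1, -0.5]
finger_gap: 0.0003
grip_force: 0.2
```

Run:
```python
from h import *
seat("w15")
```

```text
18.5167 [ 0.528  -0.0017  0.0212] jig [-91.8  24.7] yaw 4.2 0.0003099383148907733 [-0.1  0.1 -0.5]
tile x -47.9 y 29.6 r 9.4
tile x -60.4 y 28.0 r 21.9
```

Call:
{"method": "step_arm", "body": {"motion": [{"x": 0,"y": 0.5,"z": 0,"ax": 0,"ay": 0,"az": 0},{"x": 0,"y": 0.5,"z": 0,"ax": 0,"ay": 0,"az": 0},{"x": 0,"y": 0.5,"z": 0,"ax": 0,"ay": 0,"az": 0},{"x": 0,"y": 0.5,"z": 0,"ax": 0,"ay": 0,"az": 0},{"x": 0,"y": 0.5,"z": 0,"ax": 0,"ay": 0,"az": 0},{"x": 0,"y": 0.5,"z": 0,"ax": 0,"ay": 0,"az": 0},{"x": 0,"y": 0.5,"z": 0,"ax": 0,"ay": 0,"az": 0},{"x": 0,"y": 0.3,"z": 0,"ax": 0,"ay": 0,"az": 0}]}}

```text
time: 19.23
eef_pos: [0.5308, -0.0405, 0.0212]
eef_rot: [[0.997, 0.072, 0.0], [0.072, -0.997, -0.0], [0.0, 0.0, -1.0]]
ft_force: [0.4, 0.2, 1.1]
finger_gap: 0.0002
grip_force: 0.1
```

Call:
{"method": "step_arm", "body": {"motion": [{"x": 0,"y": 0,"z": 0,"ax": 0,"ay": 0,"az": 0},{"x": 0,"y": 0,"z": 0,"ax": 0,"ay": 0,"az": 0}]}}

```text
time: 19.4
eef_pos: [0.5307, -0.0395, 0.0211]
eef_rot: [[0.997, 0.073, -0.0], [0.073, -0.997, 0.0], [-0.0, -0.0, -1.0]]
ft_force: [0.7, 0.2, 0.6]
finger_gap: -0.0002
grip_force: 0.0
```

Run:
```python
from h import *
seat("w16")
```

```text
19.4 [ 0.5307 -0.0395  0.0211] jig [-53.9  24.6] yaw 4.18 -0.0001601278423566259 [0.7 0.2 0.6]
tile x -24.2 y 26.2 r 22.6
```

View pics/w16.png

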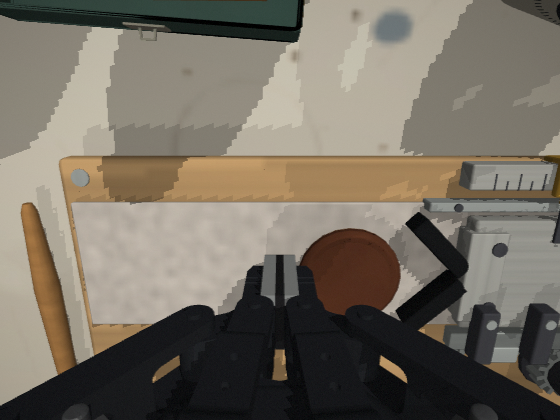

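Call:
{"method": "step_arm", "body": {"motion": [{"x": 0,"y": 0.2,"z": 0,"ax": 0,"ay": 0,"az": 0},{"x": 0,"y": 0.2,"z": 0,"ax": 0,"ay": 0,"az": 0},{"x": 0,"y": 0.2,"z": 0,"ax": 0,"ay": 0,"az": 0},{"x": 0,"y": 0.2,"z": 0,"ax": 0,"ay": 0,"az": 0},{"x": 0,"y": 0.1,"z": 0,"ax": 0,"ay": 0,"az": 0},{"x": 0,"y": 0.1,"z": 0,"ax": 0,"ay": 0,"az": 0},{"x": 0,"y": 0,"z": 0,"ax": 0,"ay": 0,"az": 0}]}}

```text
time: 20.03
eef_pos: [0.5315, -0.0497, 0.0212]
eef_rot: [[0.997, 0.073, 0.0], [0.073, -0.997, -0.0], [0.0, 0.0, -1.0]]
ft_force: [0.3, 0.1, 0.1]
finger_gap: -0.0001
grip_force: 0.0
```

Call:
{"method": "step_arm", "body": {"motion": [{"x": 0,"y": 0.1,"z": 0,"ax": 0,"ay": 0,"az": 0},{"x": 0,"y": 0.05,"z": 0,"ax": 0,"ay": 0,"az": 0},{"x": 0,"y": 0.05,"z": 0,"ax": 0,"ay": 0,"az": 0},{"x": 0,"y": 0,"z": 0,"ax": 0,"ay": 0,"az": 0}]}}

```text
time: 20.37
eef_pos: [0.5316, -0.0515, 0.0212]
eef_rot: [[0.997, 0.073, 0.0], [0.073, -0.997, -0.0], [0.0, 0.0, -1.0]]
ft_force: [0.1, -1.2, -0.2]
finger_gap: 0.0001
grip_force: 0.0
```

Run:
```python
from h import *
seat("w17")
```

```text
20.3667 [ 0.5316 -0.0515  0.0212] jig [-41.9  24.7] yaw 4.19 0.0001034216755806896 [ 0.1 -1.2 -0.2]
tile x -12.7 y 26.4 r 22.2
```

Almost there. I'll continue in 0.5 to 1 mm steps.

Call:
{"method": "step_arm", "body": {"motion": [{"x": 0,"y": 0.1,"z": 0,"ax": 0,"ay": 0,"az": 0},{"x": 0,"y": 0.05,"z": 0,"ax": 0,"ay": 0,"az": 0},{"x": 0,"y": 0,"z": 0,"ax": 0,"ay": 0,"az": 0}]}}

```text
time: 20.67
eef_pos: [0.532, -0.052, 0.0212]
eef_rot: [[0.997, 0.074, 0.0], [0.074, -0.997, 0.001], [0.0, -0.001, -1.0]]
ft_force: [0.1, 2.4, 0.3]
finger_gap: 0.0002
grip_force: 1.0
```

Call:
{"method": "step_arm", "body": {"motion": [{"x": 0,"y": 0.05,"z": 0,"ax": 0,"ay": 0,"az": 0},{"x": 0,"y": 0.05,"z": 0,"ax": 0,"ay": 0,"az": 0},{"x": 0,"y": 0,"z": 0,"ax": 0,"ay": 0,"az": 0}]}}

```text
time: 20.92
eef_pos: [0.5322, -0.0524, 0.0212]
eef_rot: [[0.997, 0.074, 0.0], [0.074, -0.997, 0.002], [0.001, -0.002, -1.0]]
ft_force: [2.4, 5.0, -0.1]
finger_gap: -0.0003
grip_force: 2.3
```

Call:
{"method": "step_arm", "body": {"motion": [{"x": 0,"y": 0.05,"z": 0,"ax": 0,"ay": 0,"az": 0},{"x": 0,"y": 0.05,"z": 0,"ax": 0,"ay": 0,"az": 0},{"x": 0,"y": 0,"z": 0,"ax": 0,"ay": 0,"az": 0}]}}

```text
time: 21.17
eef_pos: [0.5325, -0.0526, 0.0212]
eef_rot: [[0.997, 0.075, 0.001], [0.075, -0.997, 0.003], [0.001, -0.003, -1.0]]
ft_force: [2.0, 6.2, -0.5]
finger_gap: 0.0003
grip_force: 2.9
```

Call:
{"method": "step_arm", "body": {"motion": [{"x": 0,"y": 0.03,"z": 0,"ax": 0,"ay": 0,"az": 0},{"x": 0,"y": 0,"z": 0,"ax": 0,"ay": 0,"az": 0},{"x": 0,"y": 0,"z": 0,"ax": 0,"ay": 0,"az": 0}]}}

```text
time: 21.42
eef_pos: [0.5326, -0.0526, 0.0212]
eef_rot: [[0.997, 0.075, 0.001], [0.075, -0.997, 0.003], [0.001, -0.003, -1.0]]
ft_force: [2.0, 6.1, -0.2]
finger_gap: -0.0001
grip_force: 3.1
```

Run:
```python
from h import *
o,im,r=seat("w18")
for l,z in (("stop_pointer",.03),("marker_tip",.034)):
    for k in spotter.trace("wrist",l)[:1]: print(l,k["p"],k["pixel"])
```

```text
21.4167 [ 0.5326 -0.0526  0.0212] jig [-40.6  25.6] yaw 4.33 -0.00010838285136263201 [ 2.   6.1 -0.2]
tile x -11.1 y 27.8 r 22.6
stop_pointer 0.59 [278.5, 485.8]
marker_tip 0.73 [180.5, 535.2]
```

Call:
{"method": "step_arm", "body": {"motion": [{"x": 0.1,"y": 0.03,"z": 0,"ax": 0,"ay": 0,"az": 0},{"x": 0,"y": 0,"z": 0,"ax": 0,"ay": 0,"az": 0}]}}

```text
time: 21.73
eef_pos: [0.5337, -0.053, 0.0212]
eef_rot: [[0.997, 0.075, 0.001], [0.075, -0.997, 0.003], [0.001, -0.003, -1.0]]
ft_force: [2.3, 5.8, 0.3]
finger_gap: -0.0001
grip_force: 3.1
```

Call:
{"method": "step_arm", "body": {"motion": [{"x": 0.05,"y": 0.05,"z": 0,"ax": 0,"ay": 0,"az": 0},{"x": 0,"y": 0,"z": 0,"ax": 0,"ay": 0,"az": 0},{"x": 0,"y": 0,"z": 0,"ax": 0,"ay": 0,"az": 0}]}}

```text
time: 21.98
eef_pos: [0.5343, -0.0532, 0.0212]
eef_rot: [[0.997, 0.075, 0.001], [0.075, -0.997, 0.003], [0.001, -0.003, -1.0]]
ft_force: [2.4, 7.1, 0.3]
finger_gap: -0.0001
grip_force: 3.2
```

```bash
cat >> h.py <<'E'
def vfit(im,o):
    from scipy.optimize import least_squares
    r=rect(im,o,-60,-15,130,85,.026,6); g=cv2.cvtColor(r,cv2.COLOR_RGB2HSV)
    m=((g[...,1]>110)&(g[...,2]<125)&(g[...,2]>25)&((g[...,0]<11)|(g[...,0]>170))).astype(np.uint8)
    m=cv2.morphologyEx(m,cv2.MORPH_OPEN,np.ones((9,9)))
    c=max(cv2.findContours(m,0,1)[0],key=cv2.contourArea)[:,0]; P=np.c_[-60+c[:,0]/6,70-c[:,1]/6]
    P=P[P[:,1]>22]
    f=least_squares(lambda q:np.hypot(*(P-q[:2]).T)-23,[P[:,0].mean(),25],loss="soft_l1",f_scale=.3); print("tile fit",f.x.round(2),len(P),"rms",np.sqrt(np.mean(f.fun**2)).round(2))
    r=rect(im,o,-60,-15,130,85,.030,6); v=cv2.cvtColor(r,cv2.COLOR_RGB2HSV)[...,2]
    b=(v<45).astype(np.uint8); b[:, :200]=0
    n,lab,st,ce=cv2.connectedComponentsWithStats(b)
    for i in range(1,n):
        if st[i,4]>600: print("dark x",-60+st[i,0]/6,"..",-60+(st[i,0]+st[i,2])/6,"y",70-(st[i,1]+st[i,3])/6,"..",70-st[i,1]/6,st[i,4])
E
python3 - <<'E'
from h import *
o,im,r=seat("w19"); vfit(im,o)
E
```

```text
21.9833 [ 0.5343 -0.0532  0.0212] jig [-39.9  27.2] yaw 4.33 -0.0001132753388351912 [2.4 7.1 0.3]
tile x -11.0 y 28.4 r 22.8
tile fit [-12.74  23.8 ] 775 rms 4.35
dark x 57.83333333333333 .. 60.5 y 43.5 .. 65.83333333333333 624
dark x -26.666666666666664 .. 53.5 y -15.0 .. 57.0 80808
dark x 54.5 .. 65.0 y -15.0 .. 14.5 6473
```

Call:
{"method": "step_arm", "body": {"motion": [{"x": 0,"y": -0.3,"z": 0,"ax": 0,"ay": 0,"az": 0},{"x": 0,"y": -0.8,"z": 0,"ax": 0,"ay": 0,"az": 0},{"x": 0,"y": 0,"z": -3,"ax": 0,"ay": 0,"az": 0},{"x": 0,"y": 0,"z": -3.5,"ax": 0,"ay": 0,"az": 0},{"x": -3,"y": 1.5,"z": -3.5,"ax": 0,"ay": 0,"az": 0},{"x": -3.5,"y": 2.5,"z": 0,"ax": 0,"ay": 0,"az": 0},{"x": 0,"y": 0,"z": 0,"ax": 0,"ay": 0,"az": 0},{"x": 0,"y": 0,"z": 0,"ax": 0,"ay": 0,"az": 0}]}}

```text
time: 22.7
eef_pos: [0.4732, -0.0888, 0.1169]
eef_rot: [[0.998, 0.067, -0.002], [0.067, -0.998, -0.002], [-0.002, 0.001, -1.0]]
ft_force: [1.4, 0.6, 1.3]
finger_gap: 0.0001
grip_force: 0.0
```

Call:
{"method": "step_arm", "body": {"motion": [{"x": 0,"y": 0,"z": 0,"ax": 0,"ay": 0,"az": 0},{"x": 0,"y": 0,"z": 0,"ax": 0,"ay": 0,"az": 0}]}}

```text
time: 22.87
eef_pos: [0.4763, -0.0858, 0.1159]
eef_rot: [[0.997, 0.074, 0.0], [0.074, -0.997, 0.0], [0.0, -0.0, -1.0]]
ft_force: [-0.3, 0.2, -0.5]
finger_gap: 0.0005
grip_force: 0.0
```

```bash
cat >> h.py <<'E'
def vfit2(im,o):
    from scipy.optimize import least_squares
    r=rect(im,o,-45,-15,80,80,.026,8); g=cv2.cvtColor(r,cv2.COLOR_RGB2HSV)
    m=((g[...,1]>110)&(g[...,2]<125)&(g[...,2]>25)&((g[...,0]<11)|(g[...,0]>170))).astype(np.uint8)
    m=cv2.morphologyEx(m,cv2.MORPH_OPEN,np.ones((9,9)))
    c=max(cv2.findContours(m,0,1)[0],key=cv2.contourArea)[:,0]; P=np.c_[-45+c[:,0]/8,65-c[:,1]/8]
    f=least_squares(lambda q:np.hypot(*(P-q[:2]).T)-q[2],[P[:,0].mean(),25,23],loss="soft_l1",f_scale=.3); print("tile fit",f.x.round(2),"rms",np.sqrt(np.mean(f.fun**2)).round(2))
    r=rect(im,o,-45,-15,80,80,.030,8); v=cv2.cvtColor(r,cv2.COLOR_RGB2HSV)[...,2]
    b=(v<50).astype(np.uint8)
    n,lab,st,ce=cv2.connectedComponentsWithStats(b)
    for i in range(1,n):
        if st[i,4]>400:
            ys,xs=np.nonzero(lab==i); (cx,cy),(w,h),a=cv2.minAreaRect(np.c_[xs,ys].astype(np.float32))
            print("dark bbox x",-45+st[i,0]/8,-45+(st[i,0]+st[i,2])/8,"y",65-(st[i,1]+st[i,3])/8,65-st[i,1]/8,"A",st[i,4],"c",-45+cx/8,65-cy/8,"wh",w/8,h/8,a)
E
python3 - <<'E'
from h import *
o,im,r=seat("w20"); vfit2(im,o); gap(im,o)
E
```

```text
22.8667 [ 0.4763 -0.0858  0.1159] jig [-11.7 -32.9] yaw 4.24 0.0004915574912984286 [-0.3  0.2 -0.5]
tile x -11.9 y 25.1 r 22.5
tile fit [-11.99  25.    21.71] rms 0.75
dark bbox x 0.0 25.125 y 26.875 53.375 A 15576 c 13.69430923461914 39.89961242675781 wh 31.354093551635742 8.638989448547363 44.2747802734375
dark bbox x -1.0 8.125 y 33.375 43.875 A 859 c 3.667633056640625 38.89402389526367 wh 13.639683723449707 2.191376209259033 49.33231735229492
dark bbox x -0.375 26.0 y -0.5 26.375 A 17341 c 13.316757202148438 13.441566467285156 wh 9.67319107055664 31.214990615844727 46.27302551269531
dark bbox x 30.0 35.0 y -12.0 14.125 A 2817 c 31.505264282226562 1.2564468383789062 wh 4.034759521484375 26.06072425842285 6.125371932983398
74.0 brass 61.31 81 dark 57.73 10
73.0 brass 61.5 87 dark 58.4 7
72.0 brass 61.84 77 dark 58.25 14
71.0 brass 61.86 68 dark 58.5 15
70.0 brass 61.72 63 dark 59.3 19
69.0 brass 60.89 42 dark 60.95 32
68.0 brass 61.05 90 dark None 3
67.0 brass 61.05 92 dark 55.85 4
66.0 brass 61.0 91 dark 52.92 8
65.0 brass 60.97 61 dark 59.41 28
64.0 brass 60.98 64 dark 53.88 145
63.0 brass 60.99 63 dark 60.0 32
62.0 brass None 3 dark 61.21 33
61.0 brass 59.65 6 dark 61.45 22
60.0 brass 59.75 4 dark 61.6 23
59.0 brass None 0 dark 61.15 30
58.0 brass None 0 dark 61.15 48
57.0 brass None 0 dark 65.6 76
```

Run:
```python
from h import *
from scipy.optimize import least_squares
o=manip.get_obs(); im=viewer.snapshot("wrist")
def fit(mask,tag):
    c=max(cv2.findContours(mask.astype(np.uint8),0,1)[0],key=cv2.contourArea)[:,0]
    P=np.array([jig(at("wrist",p,.026,o)) for p in c])
    f=least_squares(lambda q:np.hypot(*(P-q[:2]).T)-q[2],[P[:,0].mean(),25,23],loss="soft_l1",f_scale=.3); print(tag,f.x.round(2),np.sqrt(np.mean(f.fun**2)).round(2), P.min(0).round(1),P.max(0).round(1))
for k in spotter.trace("wrist","tile")[:2]: fit(k["mask"],"spot %.2f"%k["p"])
r=rect(im,o,-45,-15,80,80,.026,1)
# profile along jig y through tile centre x=-12, and along x at y=25/27: R,V
r=rect(im,o,-45,-15,80,80,.026,2)
print("col x=-12, y=55..-5:",[(65-i/2,*map(int,r[i,66])) for i in range(24,48,2)],"\n",[(65-i/2,*map(int,r[i,66])) for i in range(116,140,2)])
```

```text
spot 0.86 [-12.    24.97  22.32] 0.2 [-34.2   2.4] [10.4 47.1]
spot 0.33 [262.8   -0.52 426.71] 5.5 [-166.3  -71.4] [-153.2   52.4]
col x=-12, y=55..-5: [(53.0, 175, 165, 155), (52.0, 163, 153, 145), (51.0, 159, 152, 142), (50.0, 161, 153, 144), (49.0, 162, 154, 143), (48.0, 144, 132, 121), (47.0, 77, 40, 25), (46.0, 81, 47, 31), (45.0, 78, 43, 29), (44.0, 74, 42, 28), (43.0, 72, 40, 26), (42.0, 77, 41, 26)] 
 [(7.0, 86, 48, 30), (6.0, 85, 50, 31), (5.0, 84, 47, 31), (4.0, 65, 37, 24), (3.0, 50, 27, 19), (2.0, 116, 107, 98), (1.0, 133, 126, 120), (0.0, 135, 129, 120), (-1.0, 134, 128, 119), (-2.0, 143, 136, 129), (-3.0, 128, 104, 75), (-4.0, 172, 138, 94)]
```

Call:
{"method": "step_arm", "body": {"motion": [{"x": -1.6,"y": 0,"z": 0,"ax": 0,"ay": 0,"az": 0},{"x": 0,"y": 0,"z": 0,"ax": 0,"ay": 0,"az": 0},{"x": 0,"y": 0,"z": 0,"ax": 0,"ay": 0,"az": 0},{"x": 0,"y": 0,"z": 0,"ax": 0,"ay": 0,"az": 0}]}}

```text
time: 23.35
eef_pos: [0.4607, -0.0872, 0.1162]
eef_rot: [[0.997, 0.074, 0.001], [0.074, -0.997, 0.0], [0.001, 0.0, -1.0]]
ft_force: [0.4, 0.5, -0.1]
finger_gap: 0.0001
grip_force: 0.0
```

Run:
```python
from h import *
from scipy.optimize import least_squares
o,im,_=seat("w21"); vfit2(im,o)
k=spotter.trace("wrist","tile")[0]
c=max(cv2.findContours(k["mask"].astype(np.uint8),0,1)[0],key=cv2.contourArea)[:,0]
P=np.array([jig(at("wrist",p,.026,o)) for p in c])
f=least_squares(lambda q:np.hypot(*(P-q[:2]).T)-q[2],[P[:,0].mean(),25,23],loss="soft_l1",f_scale=.3); print(f.x.round(2))
# bed edges at z .018, averaged over x -110..-45, strongest gradients
r=rect(im,o,-110,-20,65,90,.018,6); b=r[...,2].astype(float).mean(1); d=np.gradient(cv2.GaussianBlur(b[:,None],(1,9),0)[:,0])
for lo,hi in((0,140),(400,539)):
    i=lo+np.argmax(np.abs(d[lo:hi])); print("bed edge y",70-i/6,d[i].round(2))
```

```text
23.35 [ 0.4607 -0.0872  0.1162] jig [-11.3 -48.6] yaw 4.22 0.0001427410347412351 [ 0.4  0.5 -0.1]
tile x -12.0 y 24.9 r 22.4
tile fit [-12.08  24.93  21.81] rms 0.66
dark bbox x 0.125 25.875 y 26.625 53.25 A 16397 c 13.509517669677734 39.603515625 wh 31.0361270904541 8.982190132141113 44.29268264770508
dark bbox x -1.625 8.0 y 32.875 44.0 A 768 c 3.3800926208496094 38.73189735412598 wh 14.52973461151123 1.8834840059280396 47.72631072998047
dark bbox x 0.125 24.875 y -0.625 25.875 A 16212 c 13.472732543945312 13.131759643554688 wh 8.978448867797852 31.056034088134766 46.397178649902344
dark bbox x 30.25 32.375 y -12.125 13.875 A 2617 c 31.25 0.9375 wh 25.875 2.0 90.0
[-11.92  24.83  22.39]
bed edge y 57.333333333333336 17.23
bed edge y -4.0 -15.24
```

Call:
{"method": "step_arm", "body": {"motion": [{"x": 2.5,"y": -2.1,"z": 0,"ax": 0,"ay": 0,"az": 0},{"x": 2.5,"y": -2.0,"z": 0,"ax": 0,"ay": 0,"az": 0},{"x": 2.4,"y": 0,"z": 0,"ax": 0,"ay": 0,"az": 0},{"x": 0,"y": 0,"z": 3,"ax": 0,"ay": 0,"az": 0},{"x": 0,"y": 0,"z": 3,"ax": 0,"ay": 0,"az": 0},{"x": 0,"y": 0,"z": 2,"ax": 0,"ay": 0,"az": 0},{"x": 0,"y": 0,"z": 0.8,"ax": 0,"ay": 0,"az": 0},{"x": 0,"y": 0,"z": 0,"ax": 0,"ay": 0,"az": 0}]}}

```text
time: 24.12
eef_pos: [0.5298, -0.0409, 0.0266]
eef_rot: [[0.997, 0.073, -0.003], [0.073, -0.997, 0.001], [-0.003, -0.001, -1.0]]
ft_force: [-0.3, -0.9, 1.0]
finger_gap: 0.0001
grip_force: 0.0
```

Call:
{"method": "step_arm", "body": {"motion": [{"x": 0,"y": 0,"z": 0.3,"ax": 0,"ay": 0,"az": 0},{"x": 0,"y": 0,"z": 0.2,"ax": 0,"ay": 0,"az": 0},{"x": 0,"y": 0,"z": 0,"ax": 0,"ay": 0,"az": 0},{"x": 0,"y": 0,"z": 0,"ax": 0,"ay": 0,"az": 0}]}}

```text
time: 24.45
eef_pos: [0.5313, -0.0411, 0.0241]
eef_rot: [[0.997, 0.073, 0.002], [0.073, -0.997, -0.0], [0.002, 0.0, -1.0]]
ft_force: [0.2, 0.3, 0.2]
finger_gap: -0.0002
grip_force: 0.0
```

```bash
python3 -c "
from h import *
o=manip.get_obs();print(jig(o['eef_pos']),o['eef_pos'],o['ft_force'])"
```

```text
[-52.19044416  25.12924369] [ 0.53128981 -0.04113024  0.02414913] [0.18119606 0.28548513 0.1544731 ]
```

Call:
{"method": "step_arm", "body": {"motion": [{"x": 0,"y": 0.2,"z": 0.25,"ax": 0,"ay": 0,"az": 0},{"x": 0,"y": 0.3,"z": 0,"ax": 0,"ay": 0,"az": 0},{"x": 0,"y": 0.2,"z": 0,"ax": 0,"ay": 0,"az": 0},{"x": 0,"y": 0.2,"z": 0,"ax": 0,"ay": 0,"az": 0},{"x": 0,"y": 0.1,"z": 0,"ax": 0,"ay": 0,"az": 0},{"x": 0,"y": 0.1,"z": 0,"ax": 0,"ay": 0,"az": 0},{"x": 0,"y": 0.1,"z": 0,"ax": 0,"ay": 0,"az": 0},{"x": 0,"y": 0,"z": 0,"ax": 0,"ay": 0,"az": 0}]}}

```text
time: 25.12
eef_pos: [0.5316, -0.0528, 0.0208]
eef_rot: [[0.997, 0.073, 0.0], [0.073, -0.997, 0.001], [0.0, -0.001, -1.0]]
ft_force: [0.3, 0.9, 1.7]
finger_gap: -0.0
grip_force: 0.2
```

Call:
{"method": "step_arm", "body": {"motion": [{"x": 0,"y": 0.05,"z": 0,"ax": 0,"ay": 0,"az": 0},{"x": 0,"y": 0.05,"z": 0,"ax": 0,"ay": 0,"az": 0},{"x": 0,"y": 0,"z": 0,"ax": 0,"ay": 0,"az": 0}]}}

```text
time: 25.37
eef_pos: [0.5317, -0.053, 0.0208]
eef_rot: [[0.997, 0.074, -0.0], [0.074, -0.997, 0.001], [0.0, -0.001, -1.0]]
ft_force: [0.5, 3.2, -0.2]
finger_gap: 0.0001
grip_force: 1.4
```

Contact. Now I'll press to about 7 N while dragging 2 to 3 mm towards +y, to even out the seating.

Call:
{"method": "step_arm", "body": {"motion": [{"x": 0.05,"y": 0.05,"z": 0,"ax": 0,"ay": 0,"az": 0},{"x": 0.05,"y": 0.03,"z": 0,"ax": 0,"ay": 0,"az": 0},{"x": 0.05,"y": 0.02,"z": 0,"ax": 0,"ay": 0,"az": 0},{"x": 0.05,"y": 0.02,"z": 0,"ax": 0,"ay": 0,"az": 0}]}}

```text
time: 25.7
eef_pos: [0.534, -0.054, 0.0207]
eef_rot: [[0.997, 0.074, 0.0], [0.074, -0.997, 0.001], [0.0, -0.001, -1.0]]
ft_force: [0.3, 4.7, 0.8]
finger_gap: 0.0001
grip_force: 2.6
```

Call:
{"method": "step_arm", "body": {"motion": [{"x": 0.05,"y": 0.03,"z": 0,"ax": 0,"ay": 0,"az": 0},{"x": 0.05,"y": 0.03,"z": 0,"ax": 0,"ay": 0,"az": 0},{"x": 0.05,"y": 0,"z": 0,"ax": 0,"ay": 0,"az": 0},{"x": 0,"y": 0,"z": 0,"ax": 0,"ay": 0,"az": 0}]}}

```text
time: 26.03
eef_pos: [0.5353, -0.0544, 0.0207]
eef_rot: [[0.997, 0.074, -0.0], [0.074, -0.997, 0.002], [-0.0, -0.002, -1.0]]
ft_force: [0.6, 6.2, 1.4]
finger_gap: -0.0002
grip_force: 2.6
```

Run:
```python
from h import *
seat("w22")
```

```text
26.0333 [ 0.5353 -0.0544  0.0207] jig [-38.7  28.1] yaw 4.25 -0.000248574454649759 [0.6 6.2 1.4]
tile x -9.2 y 30.2 r 22.5
```

Call:
{"method": "step_arm", "body": {"motion": [{"x": 0.05,"y": 0.05,"z": 0,"ax": 0,"ay": 0,"az": 0},{"x": 0,"y": 0.03,"z": 0,"ax": 0,"ay": 0,"az": 0},{"x": 0,"y": 0,"z": 0,"ax": 0,"ay": 0,"az": 0},{"x": 0,"y": 0,"z": 0,"ax": 0,"ay": 0,"az": 0},{"x": 0,"y": 0,"z": 0,"ax": 0,"ay": 0,"az": 0},{"x": 0,"y": 0,"z": 0,"ax": 0,"ay": 0,"az": 0}]}}

```text
time: 26.58
eef_pos: [0.5353, -0.0545, 0.0207]
eef_rot: [[0.997, 0.075, -0.001], [0.075, -0.997, 0.003], [-0.001, -0.003, -1.0]]
ft_force: [-1.0, 6.4, 1.9]
finger_gap: -0.0003
grip_force: 3.2
```

Call:
{"method": "step_arm", "body": {"motion": [{"x": 0,"y": -0.3,"z": 0,"ax": 0,"ay": 0,"az": 0},{"x": 0,"y": -1.2,"z": 0,"ax": 0,"ay": 0,"az": 0},{"x": 0,"y": 0,"z": -3,"ax": 0,"ay": 0,"az": 0},{"x": 0,"y": 0,"z": -3.5,"ax": 0,"ay": 0,"az": 0},{"x": -3,"y": 1.5,"z": -3.2,"ax": 0,"ay": 0,"az": 0},{"x": -2.5,"y": 2.5,"z": 0,"ax": 0,"ay": 0,"az": 0},{"x": -2.5,"y": 0,"z": 0,"ax": 0,"ay": 0,"az": 0},{"x": 0,"y": 0,"z": 0,"ax": 0,"ay": 0,"az": 0}]}}

```text
time: 27.25
eef_pos: [0.4542, -0.0878, 0.1152]
eef_rot: [[0.998, 0.067, -0.006], [0.067, -0.998, -0.001], [-0.006, 0.001, -1.0]]
ft_force: [-1.0, 0.3, -0.6]
finger_gap: -0.0001
grip_force: 0.0
```

Call:
{"method": "step_arm", "body": {"motion": [{"x": 0,"y": 0,"z": 0,"ax": 0,"ay": 0,"az": 0},{"x": 0,"y": 0,"z": 0,"ax": 0,"ay": 0,"az": 0}]}}

```text
time: 27.42
eef_pos: [0.4615, -0.0854, 0.1145]
eef_rot: [[0.997, 0.073, 0.001], [0.073, -0.997, -0.001], [0.001, 0.001, -1.0]]
ft_force: [0.3, 0.6, -0.0]
finger_gap: -0.0
grip_force: 0.0
```

Run:
```python
from h import *
o,im,_=seat("w23"); vfit2(im,o); gap(im,o)
```

```text
27.4167 [ 0.4615 -0.0854  0.1145] jig [-13.1 -47.7] yaw 4.2 -3.5031705059653934e-05 [ 0.3  0.6 -0. ]
tile x -10.4 y 26.4 r 22.5
tile fit [-10.86  26.33  21.49] rms 1.09
dark bbox x -0.75 25.625 y 26.5 53.375 A 17633 c 12.49368667602539 38.632436752319336 wh 31.133380889892578 12.040164947509766 43.950748443603516
dark bbox x 0.0 24.875 y -0.625 25.875 A 16681 c 13.307132720947266 13.269229888916016 wh 9.356454849243164 30.98516082763672 45.56726837158203
dark bbox x 30.25 34.25 y -12.625 14.0 A 2847 c 32.00767517089844 0.7916030883789062 wh 3.3563716411590576 26.526992797851562 1.9182803630828857
74.0 brass 61.29 84 dark 57.7 7
73.0 brass 61.67 85 dark 57.73 10
72.0 brass 61.95 73 dark 57.97 18
71.0 brass 61.88 64 dark 58.16 21
70.0 brass 61.73 61 dark 59.3 23
69.0 brass 61.0 45 dark 61.25 38
68.0 brass 60.97 82 dark None 1
67.0 brass 61.1 93 dark 55.75 4
66.0 brass 60.85 90 dark None 3
65.0 brass 60.72 62 dark 58.99 30
64.0 brass 60.88 64 dark 60.41 47
63.0 brass 60.83 67 dark 62.93 271
62.0 brass None 0 dark 60.17 50
61.0 brass 59.58 5 dark 61.4 25
60.0 brass 59.68 5 dark 61.5 25
59.0 brass None 2 dark 61.05 32
58.0 brass None 0 dark 61.3 47
57.0 brass None 0 dark 65.65 69
```

```bash
python3 -c "
from h import *
print(manip.finish_job())"
```

```text
the job is handed in; nothing more can be done
None
```

The job is handed in at about 27 s of robot time. The stop was cranked back about 6 mm past the marker, then forward to within about 0.5 mm of it. The tile was pressed into the V at about 6 N and sits centred as far as the last camera measurement shows, with the gripper clear.

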